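# Clear the stamps off the cutting mat onto the lift rail

## Task

The cutting mat has to be clear for work: take S-hooks from the hook rack and hook them over the bar of the lift rail, and hang every hand stamp that stands on the mat by its wire bow from the lower curl of an S-hook of its own, while the rail is still down. When all stamps hang, wind the rail all the way up with the hand crank, counter-clockwise seen from above, and only then push the red lock lever fully over, away from the robot. Leave the jar, the pencil pot and the tin where they stand.

Things in the scene. Friction and masses are not known exactly. Their poses are not given: they have to be found in the camera images.
- rail_mid (a point): middle of the lift rail's axis: steel bar 12 mm across between two grey posts at y +-175 mm (30 mm in x, 24 in y, tops 387 mm above the table); red slides cover it beyond y +-158 mm. y along the bar, x away from the robot, z up. 285 to 290 mm above the table at the start; rises 4 mm per rad of crank, 50 mm in all. Nothing stands under the bar
- rack_mid (a point): middle of the hook rack's brass bar: 12 mm across, 110 mm above the table, between wooden posts at y +-105 mm that end 12 mm above it; y along the bar, x away from the robot. The three S-hooks hang on it about 65 mm apart
- hook1: loose S-hook, 7 mm steel rod, 0.07 kg. Origin: centre of the upper curl (inner radius 12.5 mm), 6.5 mm below a bar's axis when hung. z up, lies in x-z: upper curl opens down, its tip at +x, 20 mm out, ends 9.5 mm below the origin; from x -16 the rod slants down to x +13 at the lower curl (centre 75 mm down), whose tip is at -x, the robot side. Starts on the hook rack, square to its bar
- hook2: as hook1
- hook3: as hook1
- hook1_curl (a point): where the bow's wire centre lies when hung in hook1: 81.5 mm below the hook's origin, 3 mm above the inner bottom of the lower curl (inner radius 9.5 mm). The curl's tip stands 15.5 mm to -x, its top 13 mm above this point; the rod's underside is 10 mm below this point
- hook2_curl (a point): where the bow's wire centre lies when hung in hook2: 81.5 mm below the hook's origin, 3 mm above the inner bottom of the lower curl (inner radius 9.5 mm). The curl's tip stands 15.5 mm to -x, its top 13 mm above this point; the rod's underside is 10 mm below this point
- hook3_curl (a point): where the bow's wire centre lies when hung in hook3: 81.5 mm below the hook's origin, 3 mm above the inner bottom of the lower curl (inner radius 9.5 mm). The curl's tip stands 15.5 mm to -x, its top 13 mm above this point; the rod's underside is 10 mm below this point
- hook1_grip (a point): orange block on the crown of hook1 (hook2 and hook3 alike), 16 mm (x) by 14 mm (y), from 17 to 47 mm above the hook's origin, to be pinched across y; this point is 40 mm above the origin
- stamp1: loose hand stamp, 0.14 to 0.28 kg, heavy at the foot; 2 or 3 of the 3 are present, standing. Origin: centre of underside, z up. Brass foot 46 mm across, 12 mm tall, tapering to 18 mm; round wooden handle 18 mm across from 16 to 86 mm; over it an upright bow of 6 mm wire in the y-z plane (same either way round), inside 86 to 130 mm high and 24 mm wide, legs at y +-15 mm; you look through it along x
- stamp2: as stamp1
- stamp3: as stamp1
- stamp1_eye (a point): top of the bow of stamp1, centre of the wire, 133 mm above its origin
- stamp2_eye (a point): top of the bow of stamp2, centre of the wire, 133 mm above its origin
- stamp3_eye (a point): top of the bow of stamp3, centre of the wire, 133 mm above its origin
- crank_knob (a point): middle of the crank's black upright knob, 22 mm across, 45 mm tall (from 27 mm below this point to 18 mm above); about 162 mm above the table; moves with the crank. Grip it from above; it spins freely on its pin, so the hand need not turn with it
- crank_hub (a point): centre of the crank's hub, on its vertical axis, 122 mm above the table, on top of a green gearbox 130 mm by 110 mm, 110 mm tall; the knob runs round it on a radius of 55 mm. The near grey post stands 125 mm to its +y side and 90 mm to its +x side
- crank (a joint): turn of the crank in rad, growing counter-clockwise seen from above: 0 to 1.2 at the start, 12.57 at the stop where the rail is fully up (two full turns from 0). At 0 and at the stop the crank arm points along rail_mid's x. Stays where it is left (friction 0.15 N m); hard stops
- lock (a joint): swing of the lock lever in rad: 0 leaning towards the robot (unlocked), 1.0 leaning away (locked); stays where it is left
- lock_tip (a point): tip of the red lock lever, 80 mm long, on a grey block in front of the gearbox; at 0 it leans towards the robot by 0.5 rad, swings in the stand's x-z plane (x as of rail_mid)
- jar: bystander: white jar with a black cap, 60 mm across, 75 mm tall, beyond the rail; origin centre of underside
- pot: bystander: blue pot, 72 mm across, 95 mm tall, with pencils to 150 mm, to the right of the gearbox; origin centre of underside
- tin: bystander: amber glass tin with a brass cap, 64 mm across, 50 mm tall, beyond the rail; origin centre of underside

How it is judged:
By the outcome, as a careful person would: the job done as asked, in the order asked, and still so for the second after the job is handed in, with the robot touching nothing.
Of stamp1, stamp2, stamp3 only 2 to 3 are there at a start; the rules pass over those that are not, and their reading is None.
At some moment in a run one of stamp1, stamp2, stamp3 may be knocked a few centimetres aside while the robot is not near it.
It also fails if it takes over 210 s, if anything falls off the work surface, if the arm or the gripper's body presses on something with over 40 N, if the wrist force passes 120 N, or if a joint passes its speed limit or range.

## Robot

A 6-joint arm with a two-finger parallel gripper is mounted at the origin on the work surface. World frame = base frame: x ahead of the robot, y to its left, z up, the work surface at z = 0. Lengths are in m, angles in rad, forces in N, time in s.
With the tool pointing down it reaches from about 0.4 to 0.825 m from the base axis. Payload 7 kg.
Tool frame: the origin (TCP) lies midway between the tips of the shut fingers; the grasp point (between the pads) lies 19 mm behind it (grip_point_offset is the distance from the TCP to the grasp point, in m); z points along the fingers, y is the line along which they close (so a half turn about z gives the same grasp; the last joint's range is limited). The gripper opens to 88 mm and grips with 3 to 60 N. Pads are 19 mm wide; open, the fingers measure 130 mm over their backs; the gripper's body (78 mm by 193 mm) begins 47 mm behind the grasp point.
Start: joints at [1.39, 0.359, 0.012, 0, -1.224, -0.288], TCP at [0.305, 0.602, 0.227] pointing down, gripper open.
Joint ranges: [-3.07, 3.07], [-1.43, 2.12], [-1.02, 1.25], [-3.03, 1.67], [-3.05, -0], [-3.03, 3.03]. Speed limits (rad/s): [2.39, 2.39, 3.01, 3.14, 3.14, 3.14].

## Interface

Orientations are given as [roll, pitch, yaw] about the fixed x, y, z axes, in that order (R = Rz(yaw) Ry(pitch) Rx(roll)).
In Python, from station import get_state, grab_frame, camera_params, job_done, grip_point_offset gives the robot as it stands.
- The arm moves only by the shell command python3 -m creep 'ROWS' [FORCE]. ROWS is JSON, a list that holds one entry, the list of rows, each a list of 7 numbers: the finger opening in cm, from 0 to 8.76, then the shift along the tool's x, y, z in cm, then the turn, a rotation vector about the tool's x, y, z in rad. In form: [[[fingers, tx, ty, tz, wx, wy, wz], ...]]. A call has 1 to 20 rows; each row is the pose to reach, as a shift and turn from the pose commanded when the call began, along the tool's axes at that moment; what a row does not reach only later rows make up. A row lasts 1/8 s, in which the tool goes at most 62.5 mm and 10.7 degrees, less where a joint would pass 70% of its speed; a pose out of reach is approached as far as the arm can. A call with a gripper value outside its range is refused whole. The fingers move at their own pace and stop on an object; FORCE is the grip in N (left out, the last holds). Time passes only in rows, so rows that repeat a pose let the fingers close. It gives the time, the measured TCP pose, the force, the opening and the grip force at its end, in the units of the state.
- get_state(): the state, without advancing time (a new reading comes with each control period).
- grab_frame(name): name is "scene" or "top" or "wrist"; returns the picture (400x640x3 uint8, blue, green, red); there is no depth.
- camera_params(name): a dict with "vertical_fov" (degrees; the focal length in pixels is half the picture's height over the tangent of half this angle, whatever the lens; pixels are square), "cx", "cy" (the principal point, pixels), "k1" (the pictures are not rectified: a ray, as slopes to the right and down, at radius r is drawn at 1 + k1 r^2 times it, then the intrinsics apply), "view" (4x4, takes a point from world to camera coordinates). Camera axes: x right, y down, z forward; pixel columns grow to the right and rows downward; lengths in m; the calibration is good to about 2 mm. A picture is of the moment at which its call begins: read the wrist's pose just before it. camera_params takes no time and is no camera call; for the wrist camera it gives the pose at the moment of the call.
- job_done(): hands the job in; it is judged then, once.
The state is a dict: "t": time; "q": joint angles; "qd": joint speeds; "joint_efforts": joint torques, N m; "eef_pos": TCP position; "ee_rot": TCP orientation; "force": force on the tool from outside, world axes, zero at the start; "moment": the same for the moment, N m; "width": finger opening in m; "gripper_force": force on a finger pad.
Only numpy, scipy, OpenCV 4.12 (cv2) and the standard library are available. Lean on these libraries where they do the work, as an engineer would, in place of code of your own. Each camera call takes 0.05 s, during which the arm holds its last target. There are 200 camera calls.

## Working session

There is one attempt and no reset: what is moved stays moved. The work goes in short steps, Python scripts to look and compute and a shell command to move; the robot and the scene stay as the last step left them, time stands still between calls to the robot, and variables do not carry over. Pictures are saved under pics/ and viewed, at most 14 in all, crops included, and the job is handed in when it is done.

```bash
ls; mkdir -p pics; cat > h.py <<'E'
import numpy as np, cv2
from station import *
from scipy.spatial.transform import Rotation as R
def K(name):
    p=camera_params(name); f=200/np.tan(np.radians(p["vertical_fov"])/2)
    return p,f
def ray(p,f,u,v):
    x=np.array([(u-p["cx"])/f,(v-p["cy"])/f]); d=x.copy()
    for _ in range(20): d=x/(1+p["k1"]*(d@d))
    V=np.array(p["view"]); Rm=V[:3,:3]; o=-Rm.T@V[:3,3]
    w=Rm.T@np.array([d[0],d[1],1]); return o,w/np.linalg.norm(w)
def proj(p,f,X):
    V=np.array(p["view"]); c=V[:3,:3]@np.array(X)+V[:3,3]; s=c[:2]/c[2]; s=s*(1+p["k1"]*(s@s))
    return np.array([p["cx"],p["cy"]])+f*s
def onz(p,f,u,v,z):
    o,w=ray(p,f,u,v); return o+w*(z-o[2])/w[2]
def tri(rays):
    A=np.zeros((3,3));b=np.zeros(3)
    for o,w in rays:
        M=np.eye(3)-np.outer(w,w);A+=M;b+=M@o
    X=np.linalg.solve(A,b); return X,[np.linalg.norm(np.cross(X-o,w)) for o,w in rays]
E
python3 - <<'E'
from h import *
for n in("scene","top","wrist"):
    im=grab_frame(n);p,f=K(n);cv2.imwrite(f"pics/{n}0.png",im)
    V=np.array(p["view"]);print(n,f,p["cx"],p["cy"],p["k1"],(-V[:3,:3].T@V[:3,3]).round(3),V[2,:3].round(2))
s=get_state();print(s["t"],s["eef_pos"],s["ee_rot"],s["width"],grip_point_offset)
E
```

```text
pics
scene 406.33279084864625 314.98871032520515 199.92224288884668 -0.0708986907517031 [1.299 0.558 0.761] [-0.65 -0.53 -0.54]
top 364.29164526944834 318.794457469491 197.4604016319931 -0.034515768348951176 [0.468 0.011 1.14 ] [ 0.12 -0.03 -0.99]
wrist 275.9100678794509 319.83530854336453 200.55355910941805 -0.047357917353380095 [0.374 0.567 0.384] [-0.26  0.13 -0.96]
0.15 [0.30484376 0.60183194 0.22584   ] [ 3.14031647e+00 -1.61956511e-04 -4.68823476e-01] 0.08759620247319669 0.0188
```

View pics/scene0.png

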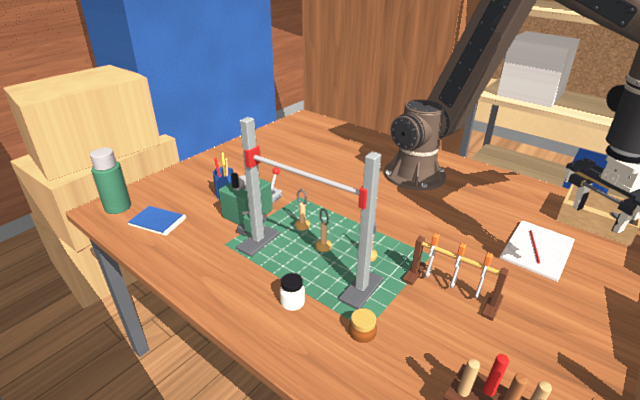

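View pics/top0.png

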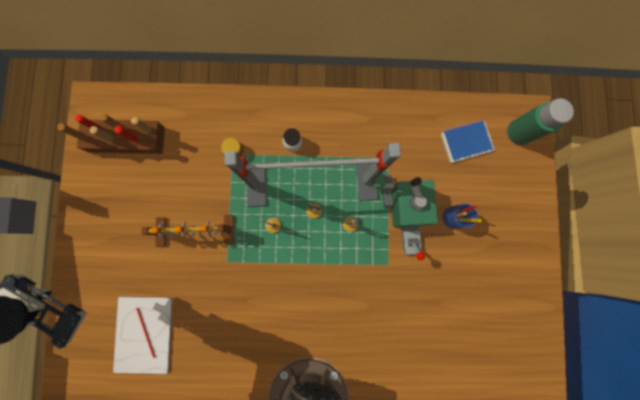

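```bash
python3 - <<'E'
import cv2,numpy as np
im=cv2.imread("pics/top0.png");c=cv2.resize(im[130:275,215:480],None,fx=3,fy=3,interpolation=cv2.INTER_CUBIC);cv2.imwrite("pics/c1.png",c)
im=cv2.imread("pics/scene0.png");c=cv2.resize(im[110:320,200:520],None,fx=2.5,fy=2.5,interpolation=cv2.INTER_CUBIC);cv2.imwrite("pics/c2.png",c)
E
```

```text
(no output)
```

View pics/c1.png

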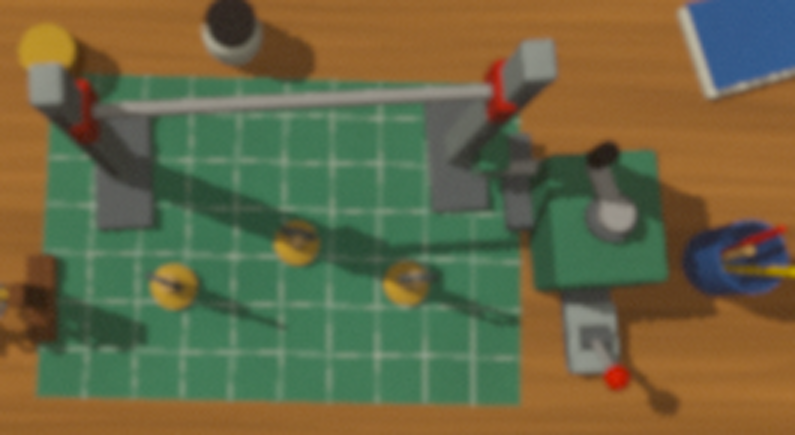

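View pics/c2.png

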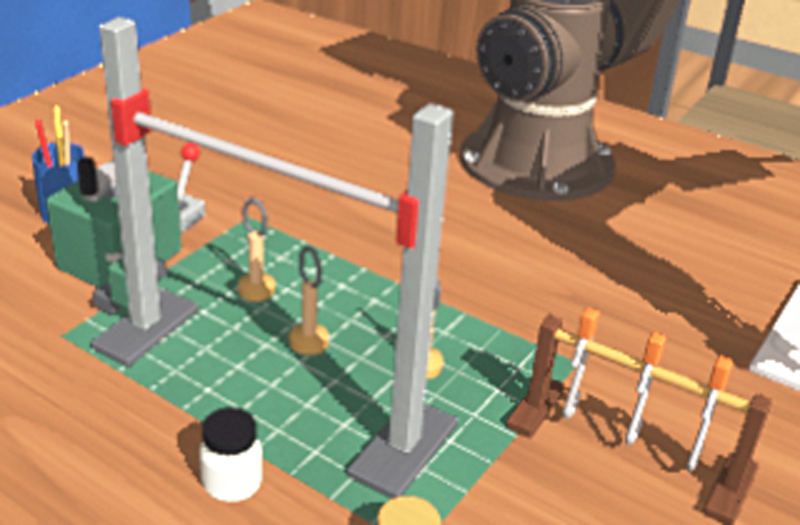

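```bash
cat > m.py <<'E'
from h import *
T=cv2.imread("pics/top0.png");S=cv2.imread("pics/scene0.png")
pt,ft=K("top");ps,fs=K("scene")
def blobs(im,lo,hi,roi,mina=4):
    x0,y0,x1,y1=roi;h=cv2.cvtColor(im,cv2.COLOR_BGR2HSV)[y0:y1,x0:x1]
    m=cv2.inRange(h,lo,hi);n,l,st,c=cv2.connectedComponentsWithStats(m)
    return sorted([(round(c[i][0]+x0,1),round(c[i][1]+y0,1),int(st[i][4]),*st[i][2:4].tolist()) for i in range(1,n) if st[i][4]>=mina])
E
python3 - <<'E'
from m import *
def T2(a,b): return tri([ray(pt,ft,*a),ray(ps,fs,*b)])
L=T2((250,166.3),(358.8,192));Rr=T2((377.3,160.7),(254.8,158));print("rail",L,Rr)
d=L[0]-Rr[0];print("len",np.linalg.norm(d),"yaw",np.arctan2(-d[0],d[1]))
ot=blobs(T,(5,190,150),(17,255,255),(140,210,240,255));os_=blobs(S,(5,200,180),(15,255,255),(410,225,510,275))
print(ot);print(os_)
print("feet",[(b,onz(pt,ft,b[0],b[1],.01).round(4)) for b in blobs(T,(15,120,120),(28,255,255),(245,190,370,245),10)])
print("feetS",blobs(S,(12,120,120),(28,255,255),(280,200,385,270),10))
print("red",blobs(T,(0,180,150),(4,255,255),(225,130,435,270)),blobs(S,(0,180,150),(4,255,255),(230,130,380,225)))
print("knobdark",blobs(T,(0,0,0),(179,255,60),(400,160,440,220)))
E
```

```text
rail (array([0.64132379, 0.15216973, 0.28806209]), [np.float64(0.0008539902538827209), np.float64(0.0008539902538827731)]) (array([ 0.66402459, -0.15273924,  0.28437709]), [np.float64(0.0003598825685558542), np.float64(0.0003598825685557906)])
len 0.30577505231395335 yaw 0.07431396253793816
[(np.float64(154.4), np.float64(228.9), 25, 5, 7), (np.float64(178.2), np.float64(227.8), 26, 6, 8), (np.float64(203.1), np.float64(227.4), 29, 5, 8)]
[]
feet [((np.float64(270.5), np.float64(228.3), 69, 13, 9), array([0.5056, 0.1265, 0.01  ])), ((np.float64(273.3), np.float64(220.9), 62, 13, 7), array([0.5286, 0.1186, 0.01  ])), ((np.float64(311.6), np.float64(213.8), 62, 13, 8), array([0.5531, 0.0007, 0.01  ])), ((np.float64(347.9), np.float64(227.2), 65, 12, 9), array([ 0.5137, -0.1128,  0.01  ]))]
feetS [(np.float64(284.1), np.float64(202.3), 58, 13, 8), (np.float64(302.4), np.float64(224.8), 107, 14, 10), (np.float64(323.2), np.float64(245.8), 131, 15, 12), (np.float64(341.9), np.float64(207.3), 579, 52, 23), (np.float64(373.3), np.float64(258.3), 15, 6, 5), (np.float64(374.3), np.float64(252.2), 15, 4, 5), (np.float64(380.3), np.float64(215.7), 262, 9, 34)]
red [(np.float64(380.8), np.float64(158.9), 34, 6, 15), (np.float64(420.0), np.float64(254.9), 20, 7, 7)] [(np.float64(251.0), np.float64(156.5), 177, 15, 22), (np.float64(275.5), np.float64(171.0), 20, 7, 6), (np.float64(362.3), np.float64(198.1), 126, 8, 21)]
knobdark [(np.float64(415.3), np.float64(181.9), 64, 11, 8)]
```

```bash
python3 - <<'E'
from m import *
for a in((154.4,228.9),(178.2,227.8),(203.1,227.4)): print("hook",onz(pt,ft,*a,.14).round(4))
for a in((273,225.7),(313.7,211),(350.7,224.3)): print("stamp",onz(pt,ft,*a,.006).round(4))
print("knob",onz(pt,ft,415.3,181.9,.178).round(4),"hub",onz(pt,ft,215+612/3,130+214/3,.13).round(4))
print("lock",tri([ray(pt,ft,420,254.9),ray(ps,fs,275.5,171)]))
E
```

```text
hook [0.4929 0.4285 0.14  ]
hook [0.4973 0.364  0.14  ]
hook [0.4999 0.2964 0.14  ]
stamp [0.5139 0.1194 0.006 ]
stamp [ 0.5623 -0.0057  0.006 ]
stamp [ 0.5231 -0.1219  0.006 ]
knob [ 0.6324 -0.2761  0.178 ] hub [ 0.5854 -0.3002  0.13  ]
lock (array([ 0.43456002, -0.31187359,  0.09388217]), [np.float64(0.000395994198085084), np.float64(0.000395994198085168)])
```

```bash
cat >> h.py <<'E'
def Rt(yaw,tilt=0):
    # tool down, x heading yaw, then tilted so fingers point toward heading by tilt
    return R.from_euler('z',yaw)*R.from_euler('y',-tilt)*R.from_euler('x',np.pi)
def go(pos,yaw,tilt=0,grip=False):
    s=get_state();p0=np.array(s["eef_pos"]);r0=R.from_euler('xyz',s["ee_rot"]);r1=Rt(yaw,tilt)
    pos=np.array(pos,float)
    if grip: pos=pos+r1.apply([0,0,grip_point_offset])
    d=r0.inv().apply(pos-p0)*100; w=(r0.inv()*r1).as_rotvec()
    print("shift",d.round(2),"rot",w.round(3),"rows>=",round(max(np.linalg.norm(d)/6.25,np.linalg.norm(w)/.187),1),"tcp",pos.round(4))
def rep(): 
    s=get_state();print("t",round(s["t"],2),np.round(s["eef_pos"],4),np.round(s["ee_rot"],3),"F",np.round(s["force"],1),"w",round(s["width"],4),"gf",round(s["gripper_force"],1))
E
python3 -c "
from h import *
print(Rt(0,1).apply([0,0,1]))
go([.47,.36,.24],.053)"
```

```text
[ 8.41470985e-01 -1.22464680e-16 -5.40302306e-01]
shift [25.66 14.11 -1.39] rot [ 0.001  0.    -0.522] rows>= 4.7 tcp [0.47 0.36 0.24]
```

```bash
python3 -m creep '[[[8.7,25.7,14.1,-1.4,0,0,-0.522],[8.7,25.7,14.1,-1.4,0,0,-0.522],[8.7,25.7,14.1,-1.4,0,0,-0.522],[8.7,25.7,14.1,-1.4,0,0,-0.522],[8.7,25.7,14.1,-1.4,0,0,-0.522],[8.7,25.7,14.1,-1.4,0,0,-0.522],[8.7,25.7,14.1,-1.4,0,0,-0.522],[8.7,25.7,14.1,-1.4,0,0,-0.522]]]'; python3 - <<'E'
from h import *
rep();p,f=K("wrist");im=grab_frame("wrist");cv2.imwrite("pics/w1.png",im);np.save("w1.npy",p["view"])
E
```

```text
t: 1.15
eef_pos: [0.47, 0.361, 0.2403]
ee_rot: [3.141, 0.0, 0.054]
force: [-0.3, 0.6, 0.2]
width: 0.0872
gripper_force: 0.0
t 1.15 [0.47   0.361  0.2403] [3.141 0.    0.054] F [-0.3  0.6  0.2] w 0.0872 gf 0.0
```

View pics/w1.png

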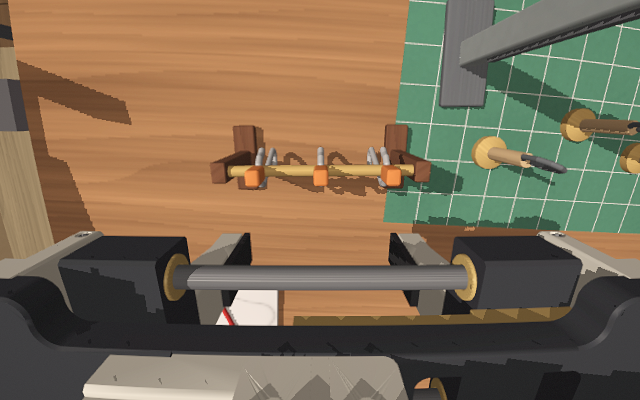

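```bash
python3 - <<'E'
from m import *
W=cv2.imread("pics/w1.png");p,f=K("wrist")
h=cv2.cvtColor(W,cv2.COLOR_BGR2HSV)
for (u,v) in((252,175),(320,175),(391,175)):
    sub=h[v-16:v+16,u-16:u+16];m=cv2.inRange(sub,(3,180,120),(16,255,255))
    ys,xs=np.nonzero(m);print(xs.min()+u-16,xs.max()+u-16,ys.min()+v-16,ys.max()+v-16)
    top=ys.min()+v-16;uc=(xs.min()+xs.max()+1)/2+u-16
    print(" rows V",[int(np.median(sub[y,xs[ys==y],2])) for y in np.unique(ys)])
    print(" far edge",onz(p,f,uc,top,.1505).round(4),"near bottom z.1205",onz(p,f,uc,ys.max()+1+v-16,.1205).round(4))
E
```

```text
248 262 166 186
 rows V [164, 160, 164, 159, 194, 162, 168, 151, 153, 156, 158, 160, 162, 163, 148, 149, 152, 154, 172, 172, 172]
 far edge [0.5024 0.4215 0.1505] near bottom z.1205 [0.4749 0.4285 0.1205]
315 327 166 185
 rows V [161, 165, 167, 168, 159, 162, 171, 172, 172, 171, 170, 168, 169, 169, 170, 169, 188, 173, 170, 203]
 far edge [0.5056 0.3616 0.1505] near bottom z.1205 [0.4797 0.36   0.1205]
381 400 165 185
 rows V [150, 167, 171, 170, 194, 195, 196, 197, 196, 196, 195, 194, 193, 194, 194, 193, 192, 182, 207, 199, 190]
 far edge [0.51   0.2986 0.1505] near bottom z.1205 [0.4836 0.2878 0.1205]
```

```bash
python3 - <<'E'
from m import *
p,f=K("wrist")
for a,b,t,bt in((248,262,166,186),(315,327,166,185),(381,400,165,185)):
    u=(a+b+1)/2
    print(onz(p,f,u,t,.1205)[0]-.008,onz(p,f,u,bt+1,.1505)[0]+.008)
    print("  y edges", onz(p,f,a,176,.15)[1],onz(p,f,b+1,176,.15)[1],onz(p,f,a,176,.12)[1],onz(p,f,b+1,176,.12)[1])
# check bar & rack: gripper view
print(proj(p,f,[.5,.2964,.1505]),proj(p,f,[.5,.2964,.11]))
E
```

```text
0.48899915367571406 0.4907380800380663
  y edges 0.42865445551802206 0.41479979538662737 0.4362787195560647 0.42075436494438034
0.4925352095544595 0.4949635783279446
  y edges 0.36703508702864984 0.35511965063097173 0.36723329236370783 0.35388186705004304
0.49749165665524786 0.4984896780767439
  y edges 0.30641671725834 0.2879143086519422 0.2993094992593177 0.2785772727267362
[391.99915054 175.93438631] [382.42465748 168.19667463]
```

```bash
python3 -c "
from h import *
go([.498,.295,.19],.06,0,True);go([.498,.295,.1425],.06,0,True)"
```

```text
shift [2.44 6.75 6.91] rot [ 0.     0.    -0.005] rows>= 1.6 tcp [0.498  0.295  0.1712]
shift [ 2.44  6.75 11.66] rot [ 0.     0.    -0.005] rows>= 2.2 tcp [0.498  0.295  0.1237]
```

```bash
python3 -m creep '[[[5,2.4,6.8,4,0,0,0],[5,2.4,6.8,6.9,0,0,0],[5,2.4,6.8,6.9,0,0,0],[5,2.4,6.8,6.9,0,0,0],[5,2.4,6.8,8,0,0,0],[5,2.4,6.8,10,0,0,0],[5,2.4,6.8,11.6,0,0,0],[5,2.4,6.8,11.6,0,0,0],[0.8,2.4,6.8,11.6,0,0,0],[0.8,2.4,6.8,11.6,0,0,0],[0.8,2.4,6.8,11.6,0,0,0],[0.8,2.4,6.8,11.6,0,0,0],[0.8,2.4,6.8,11.6,0,0,0]]]' 30; python3 -c "
from h import *
rep();cv2.imwrite('pics/w2.png',cv2.resize(grab_frame('wrist')[80:330,200:520],None,fx=2,fy=2))"
```

```text
t: 2.82
eef_pos: [0.4982, 0.2937, 0.1247]
ee_rot: [-3.141, -0.0, 0.053]
force: [-0.8, -0.1, 1.1]
width: 0.0139
gripper_force: 30.0
t 2.83 [0.4982 0.2937 0.1247] [-3.141 -0.     0.053] F [-0.8 -0.1  1.1] w 0.0139 gf 30.0
```

View pics/w2.png

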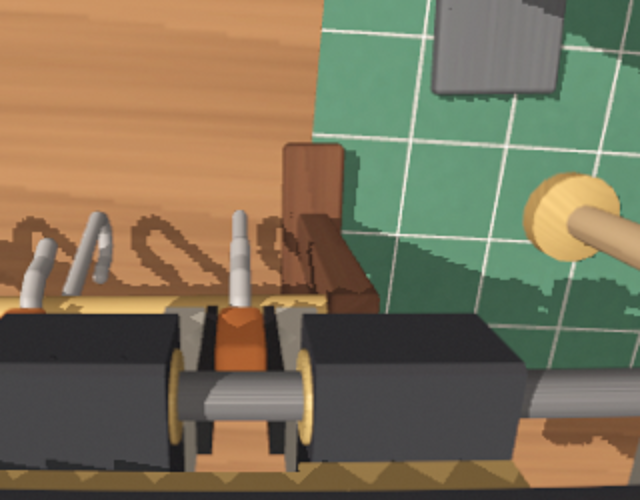

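```bash
python3 -c "
from h import *
go([.498,.294,.35],.06,0,True);go([.53,.05,.35],.074,0,True);go([.5747,.0516,.348],.074,0,True)"
```

```text
shift [-1.000e-02 -4.000e-02 -2.065e+01] rot [-0.    -0.    -0.007] rows>= 3.3 tcp [0.498  0.294  0.3312]
shift [  1.88  24.5  -20.65] rot [-0.    -0.    -0.021] rows>= 5.1 tcp [0.53   0.05   0.3312]
shift [  6.35  24.58 -20.45] rot [-0.    -0.    -0.021] rows>= 5.2 tcp [0.5747 0.0516 0.3292]
```

```bash
python3 -m creep '[[[0.8,0,0,-2,0,0,0],[0.8,0,0,-5,0,0,0],[0.8,0,0,-10,0,0,0],[0.8,0,0,-15,0,0,0],[0.8,0,0,-20.6,0,0,0],[0.8,0.5,6,-20.6,0,0,0],[0.8,1,12,-20.6,0,0,-0.02],[0.8,1.9,18,-20.6,0,0,-0.02],[0.8,1.9,24.5,-20.6,0,0,-0.02],[0.8,4,24.6,-20.5,0,0,-0.02],[0.8,6.3,24.6,-20.5,0,0,-0.02],[0.8,6.3,24.6,-20.5,0,0,-0.02],[0.8,6.3,24.6,-20.5,0,0,-0.02]]]' 30; python3 -c "
from h import *
rep();w=grab_frame('wrist');s=grab_frame('scene');cv2.imwrite('pics/w3.png',w);cv2.imwrite('pics/s3.png',s)
a=cv2.resize(s[100:300,220:460],None,fx=1.66,fy=1.66);b=cv2.resize(w[:260],(640,260))
c=np.zeros((332+260,640,3),np.uint8);c[:a.shape[0],:a.shape[1]]=a;c[332:]=b;cv2.imwrite('pics/v3.png',c);t=grab_frame('top');cv2.imwrite('pics/t3.png',t)"
```

```text
t: 4.5
eef_pos: [0.5737, 0.0513, 0.3292]
ee_rot: [3.141, 0.001, 0.073]
force: [-0.9, -0.1, -0.4]
width: 0.0138
gripper_force: 30.0
t 4.5 [0.5737 0.0513 0.3292] [3.141e+00 1.000e-03 7.300e-02] F [-0.9 -0.1 -0.4] w 0.0138 gf 30.0
```

View pics/v3.png

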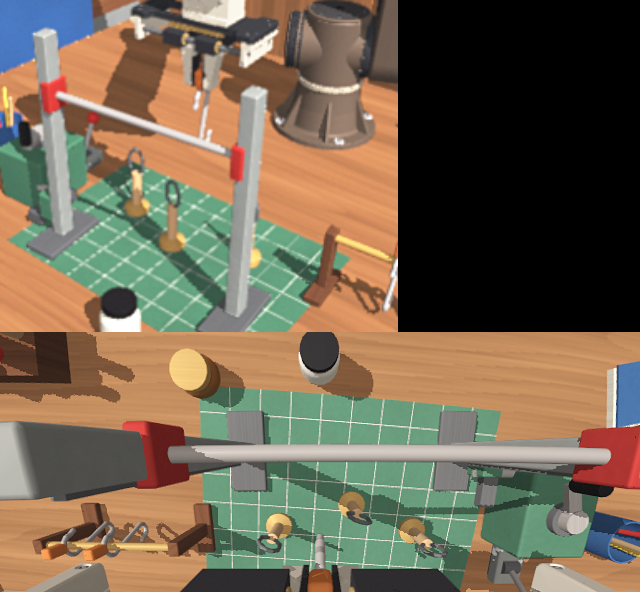

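```bash
python3 - <<'E'
from h import *
W=cv2.imread("pics/w3.png");p,f=K("wrist");h=cv2.cvtColor(W,cv2.COLOR_BGR2HSV)
pts=[]
for u in(260,300,340,380,420):
    col=h[90:160,u];m=(col[:,1]<45)&(col[:,2]>120);r=np.nonzero(m)[0]+90
    c=(r.min()+r.max()+1)/2;X=onz(p,f,u+.5,c,.2865);pts.append(X);print(u,r.min(),r.max(),len(r),X.round(4))
P=np.array(pts);k=np.polyfit(P[:,1],P[:,0],1);print("x at y0",k[1],"yaw",-np.arctan(k[0]))
rr=[u for u in range(100,640) if h[int(122),u,1]<45 and h[122,u,2]>120];print(rr[0],rr[-1])
for z in(.283,.2865,.29):
    a=onz(p,f,172,122,z);b=onz(p,f,609,125,z);print(z,a,b,np.linalg.norm(a-b))
sub=W[190:225,305:335].max(axis=2);print("tip rows",[(v,int(W[v,320].max())) for v in range(196,216)])
E
```

```text
260 90 157 59 [0.6439 0.099  0.2865]
300 112 147 18 [0.6418 0.0704 0.2865]
340 112 150 18 [0.6428 0.0419 0.2865]
380 90 153 28 [0.6515 0.0143 0.2865]
420 96 157 20 [ 0.6504 -0.0148  0.2865]
x at y0 0.6494479515336135 yaw 0.07959313705133994
168 610
0.283 [0.64111974 0.16457333 0.283     ] [ 0.66557891 -0.1628434   0.283     ] 0.3283290593270114
0.2865 [0.64128597 0.16274471 0.2865    ] [ 0.66532854 -0.15909525  0.2865    ] 0.3227367460469171
0.29 [0.64145221 0.16091609 0.29      ] [ 0.66507817 -0.1553471   0.29      ] 0.31714443276682286
tip rows [(196, 151), (197, 153), (198, 153), (199, 154), (200, 155), (201, 130), (202, 164), (203, 162), (204, 162), (205, 162), (206, 151), (207, 183), (208, 182), (209, 180), (210, 181), (211, 180), (212, 181), (213, 183), (214, 147), (215, 148)]
```

```bash
python3 -m creep '[[[0.8,3,0,0,0,0,0],[0.8,5,0,0,0,0,0],[0.8,7.2,0,0,0,0,0],[0.8,7.2,0,0,0,0,0],[0.8,7.2,0,0,0,0,0],[0.8,7.3,0,1,0,0,0],[0.8,7.5,0,2,0,0,0],[0.8,7.5,0,2.4,0,0,0],[0.8,7.5,0,2.6,0,0,0],[0.8,7.5,0,2.6,0,0,0]]]' 30
```

```text
t: 5.9
eef_pos: [0.6493, 0.0568, 0.3038]
ee_rot: [-3.142, -0.001, 0.073]
force: [2.3, -0.8, -0.2]
width: 0.0139
gripper_force: 30.0
```

```bash
python3 -m creep '[[[0.8,0.3,0,0,0,0,0],[0.8,0.3,0,0.2,0,0,0],[0.8,0.3,0,0.2,0,0,0]]]' 30; python3 -c "
from h import *
w=grab_frame('wrist');s=grab_frame('scene')
c=np.zeros((580,640,3),np.uint8);c[:300]=cv2.resize(s[120:220,260:473],(640,300));c[300:]=cv2.resize(w[80:220,160:480],(640,280));cv2.imwrite('pics/v4.png',c)"
```

```text
t: 6.28
eef_pos: [0.6521, 0.057, 0.3017]
ee_rot: [3.142, -0.0, 0.073]
force: [-0.2, -0.3, 1.1]
width: 0.0141
gripper_force: 30.0
```

View pics/v4.png

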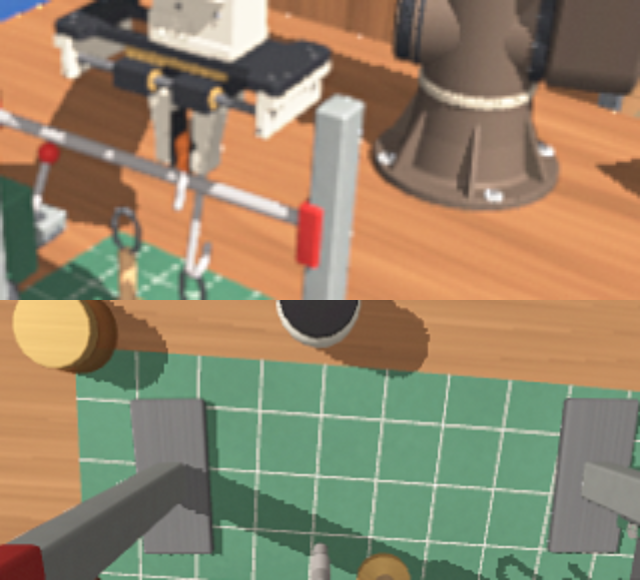

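```bash
python3 -m creep '[[[2.4,0,0,0,0,0,0],[2.4,0,0,0,0,0,0],[2.4,0,0,0,0,0,0],[2.4,0,0,-1.5,0,0,0],[2.4,0,0,-4,0,0,0],[2.4,0,0,-8,0,0,0],[4,-6,0,-8,0,0,0],[5,-12,0,-8,0,0,0],[5,-12,0,-8,0,0,0]]]' 30; python3 -c "
from h import *
go([.493,.3625,.19],.06,0,True);go([.493,.3625,.1425],.06,0,True)
cv2.imwrite('pics/s4.png',grab_frame('scene'))"
```

```text
t: 7.5
eef_pos: [0.5293, 0.0475, 0.3847]
ee_rot: [-3.14, -0.004, 0.074]
force: [0.7, 0.7, 0.3]
width: 0.0472
gripper_force: 0.0
shift [ -1.38 -31.65  21.4 ] rot [-0.002 -0.004  0.014] rows>= 6.1 tcp [0.493  0.3625 0.1712]
shift [ -1.4  -31.65  26.15] rot [-0.002 -0.004  0.014] rows>= 6.6 tcp [0.493  0.3625 0.1237]
```

```bash
python3 -m creep '[[[5,-1.6,-6,4,0,0,0.014],[5,-1.6,-12,8,0,0,0.014],[5,-1.6,-18,12,0,0,0.014],[5,-1.6,-24,15,0,0,0.014],[5,-1.6,-29,18,0,0,0.014],[5,-1.6,-31.6,21.1,0,0,0.014],[5,-1.6,-31.6,21.1,0,0,0.014],[5,-1.6,-31.6,21.1,0,0,0.014],[5,-1.6,-31.6,23,0,0,0.014],[5,-1.6,-31.6,25.8,0,0,0.014],[5,-1.6,-31.6,25.8,0,0,0.014],[0.8,-1.6,-31.6,25.8,0,0,0.014],[0.8,-1.6,-31.6,25.8,0,0,0.014],[0.8,-1.6,-31.6,25.8,0,0,0.014],[0.8,-1.6,-31.6,25.8,0,0,0.014],[0.8,-1.6,-31.6,25.8,0,0,0.014]]]' 30; python3 -c "
from h import *
S=cv2.imread('pics/s4.png')
w=grab_frame('wrist')
c=np.zeros((580,640,3),np.uint8);c[:300]=cv2.resize(S[120:220,260:473],(640,300));c[300:]=cv2.resize(w[80:220,160:480],(640,280));cv2.imwrite('pics/v5.png',c)
go([.493,.362,.35],.06,0,True);go([.54,.0,.35],.074,0,True);go([.655-.074,-.006,.348],.074,0,True)"
```

```text
t: 9.55
eef_pos: [0.4933, 0.3623, 0.1239]
ee_rot: [-3.142, -0.0, 0.059]
force: [0.6, -0.5, 1.7]
width: 0.0135
gripper_force: 30.0
shift [-2.000e-02  3.000e-02 -2.074e+01] rot [-0.    -0.    -0.001] rows>= 3.3 tcp [0.493  0.362  0.3312]
shift [  2.52  36.44 -20.73] rot [-0.    -0.    -0.015] rows>= 6.7 tcp [ 0.54   -0.      0.3312]
shift [  6.58  37.28 -20.53] rot [-0.    -0.    -0.015] rows>= 6.9 tcp [ 0.581  -0.006   0.3292]
```

View pics/v5.png

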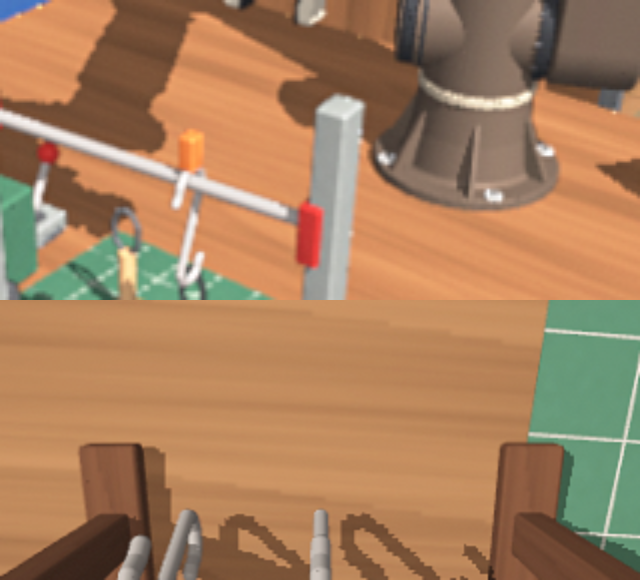

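```bash
python3 -m creep '[[[0.8,0,0,-2,0,0,0],[0.8,0,0,-6,0,0,0],[0.8,0,0,-12,0,0,0],[0.8,0,0,-17,0,0,0],[0.8,0,3,-20.5,0,0,0],[0.8,1,9,-20.5,0,0,-0.015],[0.8,2,15,-20.5,0,0,-0.015],[0.8,2,21,-20.5,0,0,-0.015],[0.8,2,27,-20.5,0,0,-0.015],[0.8,2.5,33,-20.5,0,0,-0.015],[0.8,4,37.3,-20.5,0,0,-0.015],[0.8,6.6,37.3,-20.5,0,0,-0.015],[0.8,10,37.3,-20.5,0,0,-0.015],[0.8,13.7,37.3,-20.5,0,0,-0.015],[0.8,13.7,37.3,-20.5,0,0,-0.015],[0.8,13.7,37.3,-20.5,0,0,-0.015],[0.8,13.8,37.3,-19.5,0,0,-0.015],[0.8,14,37.3,-18.5,0,0,-0.015],[0.8,14,37.3,-18,0,0,-0.015],[0.8,14,37.3,-18,0,0,-0.015]]]' 30
```

```text
t: 12.1
eef_pos: [0.6546, -0.0019, 0.3031]
ee_rot: [3.141, 0.001, 0.074]
force: [-0.2, -0.4, -0.4]
width: 0.014
gripper_force: 30.0
```

```bash
python3 -m creep '[[[0.8,0,0,0.2,0,0,0],[0.8,0,0,0.25,0,0,0],[2.4,0,0,0.25,0,0,0],[2.4,0,0,0.25,0,0,0],[2.4,0,0,0.25,0,0,0],[2.4,0,0,-1.5,0,0,0],[2.4,0,0,-4,0,0,0],[2.4,0,0,-8,0,0,0],[4,-6,0,-8,0,0,0],[5,-12,0,-8,0,0,0],[5,-12,0,-8,0,0,0],[5,-12,0,-8,0,0,0]]]' 30; python3 -c "
from h import *
rep();go([.489,.426,.19],.06,0,True);go([.489,.426,.1425],.06,0,True)
cv2.imwrite('pics/s5.png',grab_frame('scene'));cv2.imwrite('pics/t5.png',grab_frame('top'));"
```

```text
t: 13.6
eef_pos: [0.5355, -0.0107, 0.3853]
ee_rot: [-3.141, -0.003, 0.074]
force: [0.4, -0.0, 0.4]
width: 0.0496
gripper_force: 0.0
t 13.6 [ 0.5355 -0.0107  0.3853] [-3.141e+00 -3.000e-03  7.400e-02] F [ 0.4 -0.   0.4] w 0.0496 gf 0.0
shift [ -1.45 -43.89  21.43] rot [-0.    -0.003  0.014] rows>= 7.8 tcp [0.489  0.426  0.1712]
shift [ -1.46 -43.88  26.18] rot [-0.    -0.003  0.014] rows>= 8.2 tcp [0.489  0.426  0.1237]
```

```bash
python3 -m creep '[[[5,-1.5,-6,4,0,0,0.014],[4,-1.5,-12,8,0,0,0.014],[3,-1.5,-18,12,0,0,0.014],[3,-1.5,-24,15,0,0,0.014],[3,-1.5,-30,18,0,0,0.014],[3,-1.5,-36,20,0,0,0.014],[3,-1.5,-42,21.2,0,0,0.014],[3,-1.5,-44,21.2,0,0,0.014],[3,-1.5,-44,21.2,0,0,0.014],[3,-1.5,-44,21.2,0,0,0.014],[3,-1.5,-44,23,0,0,0.014],[3,-1.5,-44,25.7,0,0,0.014],[3,-1.5,-44,25.7,0,0,0.014],[0.8,-1.5,-44,25.7,0,0,0.014],[0.8,-1.5,-44,25.7,0,0,0.014],[0.8,-1.5,-44,25.7,0,0,0.014],[0.8,-1.5,-44,25.7,0,0,0.014]]]' 30; python3 -c "
from h import *
a=np.array([.655+.074*.06,-.061]);go([.489,.427,.35],.06,0,True);u=np.array([1,.074])
go([*(a-.074*u),.348],.074,0,True);go([*(a-.003*u),.348],.074,0,True);go([*a,.3235],.074,0,True)"
```

```text
t: 15.82
eef_pos: [0.4882, 0.4273, 0.1276]
ee_rot: [-3.141, -0.001, 0.06]
force: [-0.3, -1.4, 4.4]
width: 0.0138
gripper_force: 30.0
shift [ 1.000e-01  1.000e-02 -2.036e+01] rot [-0.001 -0.001  0.   ] rows>= 3.3 tcp [0.489  0.427  0.3312]
shift [  6.75  49.85 -20.2 ] rot [-0.001 -0.001 -0.014] rows>= 8.7 tcp [ 0.5854 -0.0665  0.3292]
shift [ 13.87  49.76 -20.19] rot [-0.001 -0.001 -0.014] rows>= 8.9 tcp [ 0.6564 -0.0612  0.3292]
shift [ 14.16  49.76 -17.74] rot [-0.001 -0.001 -0.014] rows>= 8.8 tcp [ 0.6594 -0.061   0.3047]
```

```bash
python3 -m creep '[[[0.8,0,0,-2,0,0,0],[0.8,0,0,-7,0,0,0],[0.8,0,0,-13,0,0,0],[0.8,0,0,-18,0,0,0],[0.8,0,3,-20.3,0,0,0],[0.8,1,9,-20.3,0,0,-0.014],[0.8,2,15,-20.3,0,0,-0.014],[0.8,2,21,-20.3,0,0,-0.014],[0.8,2,27,-20.3,0,0,-0.014],[0.8,2,33,-20.3,0,0,-0.014],[0.8,2.5,39,-20.3,0,0,-0.014],[0.8,4,45,-20.3,0,0,-0.014],[0.8,6.7,49.8,-20.3,0,0,-0.014],[0.8,10,49.8,-20.3,0,0,-0.014],[0.8,13.8,49.8,-20.3,0,0,-0.014],[0.8,13.8,49.8,-20.3,0,0,-0.014],[0.8,13.8,49.8,-20.3,0,0,-0.014],[0.8,14,49.8,-19.5,0,0,-0.014],[0.8,14.1,49.8,-18.5,0,0,-0.014],[0.8,14.1,49.8,-18.1,0,0,-0.014]]]' 30
```

```text
t: 18.32
eef_pos: [0.6578, -0.0615, 0.3066]
ee_rot: [-3.141, 0.001, 0.074]
force: [-0.1, -0.6, -0.7]
width: 0.0141
gripper_force: 30.0
```

```bash
python3 -m creep '[[[0.8,0,0,0.2,0,0,0],[0.8,0,0,0.3,0,0,0],[2.4,0,0,0.3,0,0,0],[2.4,0,0,0.3,0,0,0],[2.4,0,0,0.3,0,0,0],[2.4,0,0,-1.5,0,0,0],[2.4,0,0,-4,0,0,0],[2.4,0,0,-8,0,0,0],[4,-6,0,-8,0,0,0],[5,-12,-2,-6,0,0,0],[5,-18,-5,-3,0,0,0],[5,-21,-5,0,0,0,0],[5,-21,-5,0,0,0,0],[5,-21,-5,0,0,0,0],[5,-21,-5,0,0,0,0]]]' 30; python3 -c "
from h import *
p,f=K('wrist');rep()
for n in('wrist','scene','top'): cv2.imwrite('pics/%s6.png'%n,grab_frame(n))
W=cv2.imread('pics/wrist6.png');S=cv2.imread('pics/scene6.png')
c=np.zeros((590,700,3),np.uint8);c[:330,:700]=cv2.resize(W[40:240,100:524],(700,330));c[330:590,:455]=cv2.resize(S[130:270,250:495],(455,260));cv2.imwrite('pics/v6.png',c)"
```

```text
t: 20.2
eef_pos: [0.4469, -0.0271, 0.3089]
ee_rot: [-3.141, -0.002, 0.074]
force: [-0.1, -0.4, -0.6]
width: 0.0498
gripper_force: 0.0
t 20.2 [ 0.4469 -0.0271  0.3089] [-3.141e+00 -2.000e-03  7.400e-02] F [-0.1 -0.4 -0.6] w 0.0498 gf 0.0
```

View pics/v6.png

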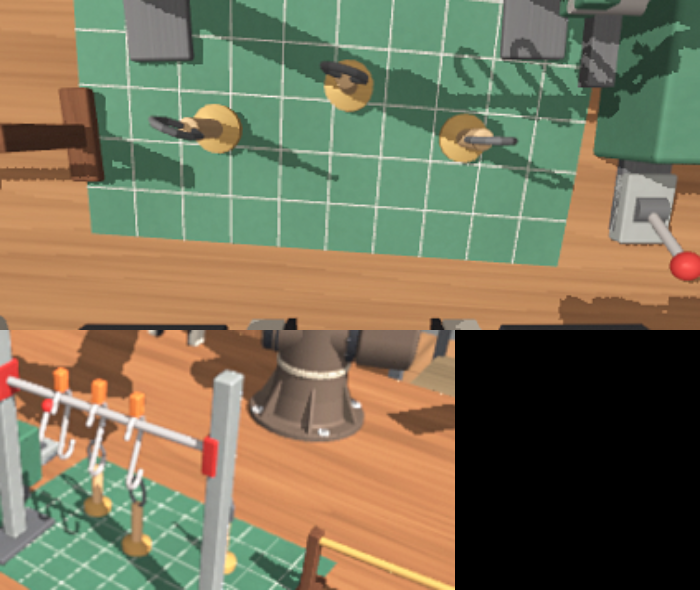

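```bash
cat > st.py <<'E'
from h import *
def stamps(im,p,f,ymin=-.25,ymax=.25):
    h=cv2.cvtColor(im,cv2.COLOR_BGR2HSV);out=[]
    m=cv2.inRange(h,(14,90,90),(28,255,255));m=cv2.morphologyEx(m,cv2.MORPH_CLOSE,np.ones((9,9)))
    g=cv2.inRange(h,(60,60,40),(95,255,255))
    n,l,s,c=cv2.connectedComponentsWithStats(m)
    for i in range(1,n):
        if s[i][4]<250: continue
        cs,_=cv2.findContours((l==i).astype(np.uint8),0,1);(u,v),r=cv2.minEnclosingCircle(cs[0])
        X=onz(p,f,u+.5,v+.5,.010)
        if not(.4<X[0]<.62 and ymin<X[1]<ymax): continue
        e=proj(p,f,[X[0],X[1],.125]);x0,y0=int(e[0]-35),int(e[1]-35);sub=h[max(y0,0):y0+70,max(x0,0):x0+70]
        d=((sub[...,2]<105)&(sub[...,1]<70)).astype(np.uint8);k,ll,ss,cc=cv2.connectedComponentsWithStats(d)
        res=None
        if k>1:
            j=1+np.argmax(ss[1:,4]);cs,_=cv2.findContours((ll==j).astype(np.uint8),0,1)
            (a,b),wh,an=cv2.minAreaRect(cs[0]);a+=max(x0,0);b+=max(y0,0)
            q=cv2.boxPoints(((a,b),wh,an));L=0 if np.linalg.norm(q[0]-q[1])<np.linalg.norm(q[1]-q[2]) else 1
            A=(q[L]+q[L+1])/2;B=(q[(L+2)%4]+q[(L+3)%4])/2
            PA=onz(p,f,*A,.115);PB=onz(p,f,*B,.115);dd=PA-PB
            if dd[1]<0: dd=-dd
            res=(int(ss[j,4]),round(a,1),round(b,1),np.round(wh,1),((PA+PB)/2)[:2].round(4),"yaw",round(float(np.arctan2(-dd[0],dd[1])),3),"len",round(float(np.linalg.norm(dd)),4))
        out.append((X[:2].round(4),"r",round(r,1),"uv",round(u,1),round(v,1),e.round(0),res))
    return out
E
python3 -c "
from st import *
p,f=K('wrist')
for o in stamps(cv2.imread('pics/wrist6.png'),p,f): print(o)"
python3 -m creep '[[[5,0,-5,0,0,0,0],[5,0,-10,0,0,0,0],[5,-1,-14,0,0,0,0],[5,-1,-14,0,0,0,0],[5,-1,-14,0,0,0,0],[5,-1,-14,0,0,0,0]]]'; python3 -c "
from st import *
p,f=K('wrist');im=grab_frame('wrist');cv2.imwrite('pics/w7.png',im);rep()
for o in stamps(im,p,f): print(o)"
```

```text
(array([ 0.5043, -0.0228]), 'r', 344.7, 'uv', 319.3, 130.0, array([320., 135.]), (2, 298.0, 147.5, array([1., 0.]), array([0.4859, 0.0033]), 'yaw', -1.519, 'len', 0.0012))
(array([ 0.5619, -0.0057]), 'r', 15.7, 'uv', 311.0, 91.4, array([309.,  83.]), (214, 307.8, 83.4, array([29.7,  8.5]), array([ 0.5622, -0.0044]), 'yaw', -0.233, 'len', 0.0351))
(array([0.5128, 0.1259]), 'r', 19.0, 'uv', 227.0, 118.0, array([197., 119.]), (192, 206.9, 118.1, array([32.9,  9.5]), array([0.5142, 0.1176]), 'yaw', -0.315, 'len', 0.0397))
(array([ 0.5212, -0.1217]), 'r', 16.0, 'uv', 381.5, 124.0, array([403., 127.]), (34, 405.5, 125.0, array([ 4., 15.]), array([ 0.5235, -0.1279]), 'yaw', 0.081, 'len', 0.0187))
t: 21.1
eef_pos: [0.4253, 0.1108, 0.3075]
ee_rot: [3.141, 0.0, 0.073]
force: [0.0, -0.4, 0.3]
width: 0.0499
gripper_force: 0.0
t 21.15 [0.4253 0.1107 0.3075] [3.141 0.    0.073] F [-0.6 -0.2  0.2] w 0.05 gf 0.0
(array([0.4833, 0.1152]), 'r', 344.7, 'uv', 319.3, 130.0, array([320., 135.]), (64, 323.2, 109.7, array([13.9,  5.3]), array([0.5127, 0.1131]), 'yaw', -0.496, 'len', 0.0167))
(array([ 0.5644, -0.0113]), 'r', 20.2, 'uv', 404.5, 83.0, array([434.,  72.]), (297, 423.5, 74.0, array([14., 33.]), array([ 0.5626, -0.0025]), 'yaw', 0.089, 'len', 0.0397))
(array([0.5152, 0.1209]), 'r', 15.2, 'uv', 317.2, 109.1, array([317., 107.]), (64, 323.2, 109.7, array([13.9,  5.3]), array([0.5127, 0.1131]), 'yaw', -0.496, 'len', 0.0167))
(array([ 0.5236, -0.1337]), 'r', 24.5, 'uv', 475.0, 117.0, array([525., 118.]), (112, 547.5, 84.5, array([ 5., 23.]), array([ 0.5661, -0.1594]), 'yaw', 0.108, 'len', 0.0303))
```

```bash
python3 -m creep '[[[5,0,6,0,0,0,0],[5,0,12,0,0,0,0],[5,1,18,0,0,0,0],[5,2,24,0,0,0,0],[5,2,24,0,0,0,0],[5,2,24,0,0,0,0],[5,2,24,0,0,0,0]]]'; python3 -c "
from st import *
p,f=K('wrist');im=grab_frame('wrist');cv2.imwrite('pics/w8.png',im);rep()
for o in stamps(im,p,f): print(o)
w7=cv2.imread('pics/w7.png');w6=cv2.imread('pics/wrist6.png')
c=np.hstack([cv2.resize(a[v-25:v+25,u-25:u+25],(260,260),interpolation=0) for a,u,v in((w7,320,108),(w6,309,85),(im,320,124))]);cv2.imwrite('pics/v8.png',c)"
```

```text
t: 22.02
eef_pos: [0.4626, -0.1257, 0.3077]
ee_rot: [-3.141, -0.0, 0.075]
force: [-0.0, -0.2, -0.4]
width: 0.05
gripper_force: 0.0
t 22.07 [ 0.4627 -0.1254  0.3078] [-3.142e+00 -1.000e-03  7.600e-02] F [-0.5 -0.8 -0.6] w 0.05 gf 0.0
(array([ 0.5221, -0.1294]), 'r', 340.1, 'uv', 324.6, 129.5, array([327., 134.]), (51, 323.6, 131.9, array([ 4.5, 19.5]), array([ 0.5237, -0.1255]), 'yaw', 0.214, 'len', 0.0242))
(array([ 0.5639, -0.0013]), 'r', 18.1, 'uv', 245.1, 96.3, array([220.,  90.]), (170, 227.1, 90.2, array([35.7,  6.6]), array([ 0.5645, -0.0061]), 'yaw', -0.184, 'len', 0.0424))
(array([0.5121, 0.1354]), 'r', 24.6, 'uv', 161.6, 124.5, array([112., 128.]), (245, 129.6, 125.1, array([34.6, 12.3]), array([0.5159, 0.1192]), 'yaw', -0.155, 'len', 0.0441))
(array([ 0.5235, -0.1193]), 'r', 14.6, 'uv', 318.4, 128.1, array([319., 132.]), (51, 323.6, 131.9, array([ 4.5, 19.5]), array([ 0.5237, -0.1255]), 'yaw', 0.214, 'len', 0.0242))
```

View pics/v8.png

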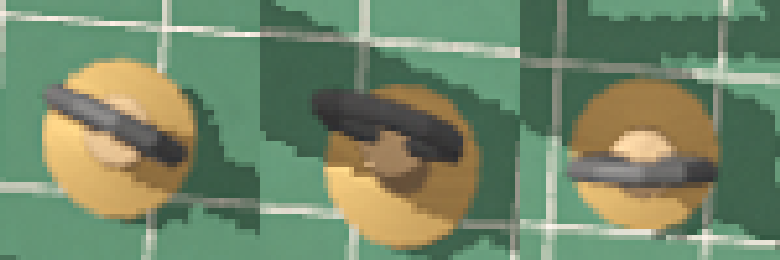

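```bash
python3 -c "
from h import *
print(np.round(get_state()['q'],3))
g=np.array([.515,.121]);hd=np.array([np.cos(-.2),np.sin(-.2)])
go([*(g-.12*hd),.22],-.2,1.0,True)
"
```

```text
[ 0.147 -0.017 -0.266 -0.    -1.321  1.5  ]
shift [ -2.95 -27.01   9.8 ] rot [-0.138  0.993  0.252] rows>= 5.5 tcp [0.4129 0.1417 0.2098]
```

```bash
python3 -m creep '[[[5,-3,-6,2,-0.03,0.2,0.05],[5,-3,-12,4,-0.05,0.4,0.1],[5,-3,-17,6,-0.08,0.58,0.15],[5,-3,-22,8,-0.11,0.77,0.2],[5,-3,-27,9.8,-0.138,0.95,0.25],[5,-3,-27,9.8,-0.138,0.993,0.252],[5,-3,-27,9.8,-0.138,0.993,0.252],[5,-3,-27,9.8,-0.138,0.993,0.252],[5,-3,-27,9.8,-0.138,0.993,0.252]]]'; python3 -c "
from h import *
s=get_state();print(np.round(s['q'],3));print(R.from_euler('xyz',s['ee_rot']).apply([0,0,1]))
g=np.array([.515,.121]);hd=np.array([np.cos(-.2),np.sin(-.2)])
go([*(g-.09*hd),.08],-.2,1.0,True);go([*(g-.09*hd),.05],-.2,1.0,True);go([*g,.05],-.2,1.0,True)
"
```

```text
t: 23.2
eef_pos: [0.4239, 0.2237, 0.323]
ee_rot: [3.067, -0.917, -0.201]
force: [1.2, 0.5, 0.2]
width: 0.0504
gripper_force: 0.0
[ 1.479 -0.177 -1.016  0.978 -1.219 -0.742]
[ 0.76056575 -0.23067791 -0.60689986]
shift [-17.92   6.87  18.8 ] rot [0.075 0.083 0.003] rows>= 4.3 tcp [0.4423 0.1357 0.0698]
shift [-20.3    6.74  20.62] rot [0.075 0.083 0.003] rows>= 4.8 tcp [0.4423 0.1357 0.0398]
shift [-14.83   6.2   27.74] rot [0.075 0.083 0.003] rows>= 5.1 tcp [0.5305 0.1179 0.0398]
```

```bash
python3 -c "
from h import *
go([.54,.121,.30],-.2,0.0)
"
```

```text
shift [ 6.34  6.83 12.6 ] rot [ 0.07  -0.916 -0.035] rows>= 4.9 tcp [0.54  0.121 0.3  ]
```

```bash
python3 -m creep '[[[5,1,1,3,0.01,-0.18,0],[5,2,2,5,0.03,-0.36,0],[5,4,4,8,0.04,-0.54,-0.02],[5,5,5,11,0.06,-0.72,-0.03],[5,6.3,6.8,12.6,0.07,-0.9,-0.035],[5,6.3,6.8,12.6,0.07,-0.9,-0.035],[5,6.3,6.8,12.6,0.07,-0.916,-0.035],[5,6.3,6.8,12.6,0.07,-0.916,-0.035]]]'; python3 -c "
from h import *
print(np.round(get_state()['q'],3))
go([.54,.121,.30],-.2,0.0)
go([.515,.121,.22],-.2,.85,True)"
```

```text
t: 24.2
eef_pos: [0.5404, 0.1175, 0.2983]
ee_rot: [3.14, 0.003, -0.205]
force: [-0.9, -0.3, 0.1]
width: 0.0499
gripper_force: 0.0
[ 5.680e-01  1.200e-01 -1.410e-01 -1.000e-03 -1.313e+00  7.990e-01]
shift [-0.11 -0.33 -0.17] rot [ 0.002  0.003 -0.005] rows>= 0.1 tcp [0.54  0.121 0.3  ]
shift [-1.11  0.15  9.07] rot [ 0.004  0.853 -0.003] rows>= 4.6 tcp [0.5288 0.1182 0.2076]
```

```bash
python3 -m creep '[[[7,-0.2,0,2,0,0.17,0],[7,-0.4,0,4,0,0.34,0],[7,-0.6,0,6,0,0.51,0],[7,-0.8,0,8,0,0.68,0],[7,-1.1,0.2,9,0,0.85,0],[7,-1.1,0.2,9.1,0,0.85,0],[7,-1.1,0.2,9.1,0,0.85,0],[7,-1.1,0.2,9.1,0,0.85,0],[7,-1.1,0.2,9.1,0,0.85,0],[7,-1.1,0.2,9.1,0,0.85,0]]]'; python3 -c "
from h import *
print(np.round(get_state()['q'],3))
go([.515,.121,.22],-.2,.85,True)
go([.515,.121,.042],-.2,.85,True)"
```

```text
t: 25.45
eef_pos: [0.5966, 0.1546, 0.256]
ee_rot: [3.114, -0.804, -0.2]
force: [-0.2, 1.4, -0.8]
width: 0.0701
gripper_force: 0.0
[ 0.537 -0.029 -1.017  1.667 -0.531 -0.681]
shift [-7.59  4.94 -0.78] rot [0.027 0.046 0.   ] rows>= 1.5 tcp [0.5288 0.1182 0.2076]
shift [-20.41   4.6   11.57] rot [0.027 0.046 0.   ] rows>= 3.8 tcp [0.5288 0.1182 0.0296]
```

```bash
cat > fk.py <<'E'
from h import *
from scipy.optimize import least_squares
L1,L2,D1,OF,LT=.593,.4634,.207,.192,.378
lo=np.array([-3.07,-1.43,-1.02,-3.03,-3.05,-3.03]);hi=np.array([3.07,2.12,1.25,1.67,0,3.03])
def fk(q,s4=1,c6=0):
    f=q[1]-q[2]
    A=R.from_euler('z',q[0])
    sh=np.array([0,0,D1]);u=np.array([np.sin(q[1]),0,np.cos(q[1])]);fo=np.array([np.cos(f),0,-np.sin(f)])
    el=L1*u;w=el+L2*fo
    r4=R.from_rotvec(s4*q[3]*fo); e5=r4.apply([0,-1,0])
    # tool axis: at q4=0 down when q5=-pi/2+f ; forward positive tilt
    tilt=q[4]+np.pi/2-f
    ax0=np.array([np.sin(tilt),0,-np.cos(tilt)]);tx0=np.array([np.cos(tilt),0,np.sin(tilt)])
    ax=r4.apply(ax0);tx=r4.apply(tx0);ty=np.cross(ax,tx)
    a6=q[5]+c6
    X=np.cos(a6)*tx+np.sin(a6)*ty
    tcp=w+OF*e5+LT*ax
    return A.apply(tcp)+sh,A.apply(X),A.apply(ax),A.apply(w)+sh,A.apply(el)+sh
E
python3 - <<'E'
from fk import *
D=[([1.39,.359,.012,0,-1.224,-.288],[.305,.602,.227],[np.pi,0,-.469]),([.147,-.017,-.266,0,-1.321,1.5],[.4627,-.1254,.3078],[-3.142,-.001,.076]),
([.568,.12,-.141,-.001,-1.313,.799],[.5404,.1175,.2983],[3.14,.003,-.205]),([.537,-.029,-1.017,1.667,-.531,-.681],[.5966,.1546,.256],[3.114,-.804,-.2]),([1.479,-.177,-1.016,.978,-1.219,-.742],[.4239,.2237,.323],[3.067,-.917,-.201])]
for s4 in(1,-1):
  for q,p,r in D:
    t,X,ax,_,_=fk(np.array(q),s4);M=R.from_euler('xyz',r).as_matrix()
    ty=np.cross(ax,X);print(s4,(t-p).round(4),(ax-M[:,2]).round(3),"q6err",np.arctan2(M[:,0]@ty,M[:,0]@X).round(3))
E
```

```text
1 [-0.0003 -0.003  -0.0004] [-0. -0.  0.] q6err 2.147
1 [ 0.     -0.0002 -0.0001] [-0.  0. -0.] q6err -1.429
1 [-0.0006 -0.0013  0.    ] [ 0.001 -0.002 -0.   ] q6err -0.026
1 [-0.4689  0.1646 -0.2104] [-0.515  0.867  0.   ] q6err -0.695
1 [-0.6077 -0.1804 -0.2128] [-1.551  0.143 -0.   ] q6err -2.216
-1 [-0.0003 -0.003  -0.0004] [-0. -0.  0.] q6err 2.147
-1 [ 0.     -0.0002 -0.0001] [-0.  0. -0.] q6err -1.429
-1 [-0.0011 -0.0007 -0.0003] [ 0.  0. -0.] q6err -0.026
-1 [0.0002 0.0005 0.    ] [0. 0. 0.] q6err 2.933
-1 [0.0001 0.0016 0.    ] [-0.  0. -0.] q6err 3.055
```

```bash
sed -i 's/s4=1,c6=0/s4=-1/; s/a6=q\[5\]+c6/a6=np.pi\/2-q[5]/' fk.py; cat >> fk.py <<'E'
def ik(G,yaw,tilt,seeds,flip=False):
    r=Rt(yaw,tilt); X,Y,Z=r.apply(np.eye(3)); tcp=np.array(G)+.0188*Z
    if flip: X=-X
    def e(q):
        t,x,a,_,_=fk(q);return np.r_[(t-tcp)*5,x-X,a-Z]
    best=None
    for s in seeds:
        o=least_squares(e,np.clip(s,lo+1e-3,hi-1e-3),bounds=(lo,hi),max_nfev=60)
        if best is None or o.cost<best.cost: best=o
        if best.cost<1e-6: break
    return best.x,best.cost
E
cat > srch.py <<'E'
from fk import *
rng=np.random.default_rng(0);seeds=[np.array([.5,0,-.5,0,-1,0])]+[lo+(hi-lo)*rng.random(6) for _ in range(12)]
for name,G in(("L",(.515,.121,.045)),("H0",(.655,0,.105))):
  for th in(.75,.9,1.1):
    ok=[]
    for hd in np.arange(-3,3.1,.3):
      for fl in(0,1):
        q,c=ik(G,hd,th,seeds,fl)
        if c<1e-6: ok.append((round(hd,1),fl,q.round(2).tolist()))
    print(name,th);[print("   ",o) for o in ok]
E
time timeout 500 python3 srch.py
```

```text
L 0.75
    (np.float64(-3.0), 0, [0.45, 0.78, 0.09, -0.21, -1.61, -1.81])
    (np.float64(-3.0), 1, [0.45, 0.78, 0.09, -0.21, -1.61, 1.33])
    (np.float64(-2.7), 0, [0.55, 0.77, 0.03, -0.07, -1.58, -1.65])
    (np.float64(-2.7), 1, [0.55, 0.77, 0.03, -0.07, -1.58, 1.49])
    (np.float64(-2.4), 0, [0.65, 0.75, -0.08, 0.06, -1.49, -1.51])
    (np.float64(-2.4), 1, [0.65, 0.75, -0.08, 0.06, -1.49, 1.63])
    (np.float64(-2.1), 0, [0.74, 0.71, -0.22, 0.21, -1.37, -1.39])
    (np.float64(-2.1), 1, [0.74, 0.71, -0.22, 0.21, -1.37, 1.75])
    (np.float64(-1.8), 0, [0.83, 0.66, -0.4, 0.36, -1.22, -1.31])
    (np.float64(-1.8), 1, [0.83, 0.66, -0.4, 0.36, -1.22, 1.83])
    (np.float64(-1.5), 0, [0.9, 0.59, -0.6, 0.56, -1.06, -1.28])
    (np.float64(-1.5), 1, [0.9, 0.59, -0.6, 0.56, -1.06, 1.86])
    (np.float64(-1.2), 0, [0.92, 0.51, -0.83, 0.84, -0.89, -1.31])
    (np.float64(-1.2), 1, [0.92, 0.51, -0.83, 0.84, -0.89, 1.83])
    (np.float64(-0.0), 0, [-0.24, 0.31, -1.01, -2.8, -0.51, -1.69])
    (np.float64(-0.0), 1, [-0.24, 0.31, -1.01, -2.8, -0.51, 1.45])
    (np.float64(0.3), 0, [0.02, 0
[... 12068 characters left out ...]
0.6])
    (np.float64(1.8), 0, [-0.26, 0.82, 0.37, -0.93, -1.75, -2.51])
    (np.float64(1.8), 1, [-0.26, 0.82, 0.37, -0.93, -1.75, 0.63])
    (np.float64(2.1), 0, [-0.17, 0.92, 0.55, -0.82, -1.95, -2.44])
    (np.float64(2.1), 1, [-0.17, 0.92, 0.55, -0.82, -1.95, 0.7])
    (np.float64(2.4), 0, [-0.08, 1.0, 0.7, -0.71, -2.13, -2.34])
    (np.float64(2.4), 1, [-0.08, 1.0, 0.7, -0.71, -2.13, 0.8])
    (np.float64(2.7), 0, [0.03, 1.07, 0.8, -0.55, -2.27, -2.18])
    (np.float64(2.7), 1, [0.03, 1.07, 0.8, -0.55, -2.27, 0.97])
    (np.float64(3.0), 0, [0.14, 1.12, 0.82, -0.35, -2.32, -1.94])
    (np.float64(3.0), 1, [0.14, 1.12, 0.82, -0.35, -2.32, 1.2])
real	0m15.834s
user	0m16.333s
sys	0m0.067s
```

```bash
cat > plan.py <<'E'
from fk import *
def show(n,G,hd,th,seed,flip=1):
    q,c=ik(G,hd,th,[seed],flip);t,X,a,w,el=fk(q)
    print(n,hd,th,"c%.0e"%c,q.round(2),"W",w.round(3),"W2",(t-LT*a).round(3),"El",el.round(2));return q
E
python3 - <<'E'
from plan import *
q=np.array([-.26,.36,-.68,-1.77,-.65,.87])
for hd in(.6,.5,.4,.3): q=show("Lpick",(.515,.121,.042),hd,.9,q)
q=np.array([-.26,.36,-.68,-1.77,-.65,.87])
for z in(.042,.1,.15,.2): q=show("Lup",(.515,.121,z),.45,.9,q)
q=np.array([-.26,.36,-.68,-1.77,-.65,.87])
for g in((.57,.1,.15),(.62,.06,.12),(.651,.057,.107)): q=show("Lhang",g,.45,.9,q)
q=np.array([-.26,.36,-.68,-1.77,-.65,.87])
for g,h in(((.5235,-.119,.042),.2),((.5235,-.119,.042),.0),((.655,-.002,.107),.35)): q=show("R",g,h,.9,q)
for g,h in(((.562,-.005,.042),.35),((.66,-.061,.107),.6)): q=show("M",g,h,.9,q)
E
```

```text
Lpick 0.6 0.9 c3e-21 [-0.27  0.37 -0.68 -1.78 -0.66  0.89] W [ 0.429 -0.119  0.36 ] W2 [ 0.283 -0.038  0.265] El [ 0.21 -0.06  0.76]
Lpick 0.5 0.9 c6e-25 [-0.3   0.37 -0.74 -1.92 -0.64  1.  ] W [ 0.402 -0.125  0.346] W2 [ 0.268 -0.014  0.265] El [ 0.2  -0.06  0.76]
Lpick 0.4 0.9 c6e-18 [-0.34  0.38 -0.81 -2.1  -0.66  1.15] W [ 0.369 -0.131  0.326] W2 [0.256 0.011 0.265] El [ 0.21 -0.07  0.76]
Lpick 0.3 0.9 c1e-21 [-0.38  0.41 -0.9  -2.29 -0.72  1.33] W [ 0.329 -0.132  0.301] W2 [0.246 0.038 0.265] El [ 0.22 -0.09  0.75]
Lup 0.45 0.9 c2e-26 [-0.32  0.37 -0.77 -2.01 -0.65  1.07] W [ 0.386 -0.129  0.337] W2 [ 0.262 -0.001  0.265] El [ 0.21 -0.07  0.76]
Lup 0.45 0.9 c5e-19 [-0.12  0.15 -0.68 -1.73 -0.44  0.56] W [ 0.397 -0.049  0.451] W2 [ 0.262 -0.001  0.323] El [ 0.09 -0.01  0.79]
Lup 0.45 0.9 c4e-28 [ 0.16 -0.   -0.64 -1.35 -0.23 -0.05] W [0.365 0.058 0.524] W2 [ 0.262 -0.001  0.373] El [-0.  -0.   0.8]
Lup 0.45 0.9 c1e-03 [ 0.44 -0.11 -0.72 -0.82 -0.06 -0.75] W [0.283 0.134 0.53 ] W2 [ 0.266 -0.018  0.415] El [-0.06 -0.03  0.8 ]
Lhang 0.45 0.9 c1e-18 [ 0.07  0.09 -0.55 -1.33 -0.3  -0
[... 287 characters left out ...]
476] W2 [ 0.398 -0.065  0.33 ] El [ 0.17 -0.02  0.77]
R 0.2 0.9 c3e-18 [-0.7   0.37 -0.64 -1.7  -0.67  0.83] W [ 0.355 -0.298  0.366] W2 [ 0.248 -0.175  0.265] El [ 0.17 -0.14  0.76]
R 0.0 0.9 c2e-23 [-0.76  0.38 -0.75 -2.   -0.64  1.05] W [ 0.301 -0.286  0.34 ] W2 [ 0.242 -0.119  0.265] El [ 0.16 -0.15  0.76]
R 0.35 0.9 c6e-23 [-0.2   0.29 -0.41 -1.46 -0.42  0.24] W [ 0.515 -0.102  0.476] W2 [ 0.391 -0.098  0.33 ] El [ 0.17 -0.03  0.77]
M 0.35 0.9 c1e-28 [-0.46  0.38 -0.62 -1.78 -0.62  0.84] W [ 0.422 -0.208  0.366] W2 [ 0.298 -0.101  0.265] El [ 0.2  -0.1   0.76]
M 0.6 0.9 c4e-22 [-0.35  0.38 -0.27 -1.25 -0.74  0.29] W [ 0.553 -0.2    0.474] W2 [ 0.428 -0.22   0.33 ] El [ 0.21 -0.08  0.76]
```

```bash
cat >> plan.py <<'E'
def pose(G,hd,th,flip=1):
    r=Rt(hd,th)
    if flip: r=r*R.from_euler('z',np.pi)
    return np.array(G,float),r
def solve(P,seed):
    tcp=P[0]+.0188*P[1].apply([0,0,1]);X=P[1].apply([1,0,0]);Z=P[1].apply([0,0,1])
    o=least_squares(lambda q:(lambda f:np.r_[(f[0]-tcp)*5,f[1]-X,f[2]-Z])(fk(q)),np.clip(seed,lo+1e-4,hi-1e-4),bounds=(lo,hi),max_nfev=80);return o.x,o.cost
def path(P0,P1,q,n=12):
    w=(P0[1].inv()*P1[1]).as_rotvec();mx=0;mc=0
    for k in range(1,n+1):
        s=k/n;q2,c=solve((P0[0]*(1-s)+P1[0]*s,P0[1]*R.from_rotvec(w*s)),q);mx=max(mx,abs(q2-q).max());mc=max(mc,c);q=q2
    print("q",q.round(2),"maxstep %.2f cost %.0e"%(mx,mc),"wmid",fk(q)[3].round(2));return q
E
python3 - <<'E'
from plan import *
def run(L,q):
    q,c=solve(L[0],q);print("start",q.round(2),"%.0e"%c)
    for a,b in zip(L,L[1:]): q=path(a,b,q)
    return q
s=np.array([.55,.05,-.2,0,-1.3,-1.24])
g=(.515,.121)
for h0,zb in((.9,.19),(1.2,.19),(.7,.17)):
    print("h0",h0);run([pose((.53,.121,.30),h0,0),pose((*g,zb),h0,.9),pose((*g,.16),.7,.9),pose((*g,.042),.7,.9),pose((*g,.042),.45,.9),pose((*g,.13),.45,.9),pose((.58,.04,.14),.45,.9),pose((.62,.045,.125),.45,.9),pose((.651,.057,.125),.45,.9),pose((.651,.057,.107),.45,.9)],s)
E
```

```text
h0 0.9
start [ 0.59  0.11 -0.19  0.   -1.27 -1.26] 6e-18
q [-0.05  0.06 -0.48 -1.13 -0.78  0.13] maxstep 0.22 cost 6e-19 wmid [ 0.43 -0.02  0.56]
q [-0.    0.04 -0.57 -1.26 -0.56  0.12] maxstep 0.02 cost 6e-21 wmid [ 0.41 -0.    0.53]
q [-0.25  0.37 -0.63 -1.65 -0.69  0.82] maxstep 0.06 cost 7e-18 wmid [ 0.45 -0.11  0.37]
q [-0.32  0.37 -0.77 -2.01 -0.65  1.07] maxstep 0.04 cost 9e-18 wmid [ 0.39 -0.13  0.34]
q [ 0.02  0.05 -0.65 -1.53 -0.33  0.23] maxstep 0.09 cost 4e-24 wmid [0.39 0.01 0.5 ]
q [-0.13  0.14 -0.52 -1.36 -0.45  0.15] maxstep 0.02 cost 2e-18 wmid [ 0.45 -0.06  0.51]
q [-0.12  0.22 -0.45 -1.4  -0.44  0.19] maxstep 0.01 cost 1e-30 wmid [ 0.49 -0.06  0.5 ]
q [-0.07  0.26 -0.4  -1.38 -0.41  0.13] maxstep 0.01 cost 1e-29 wmid [ 0.52 -0.04  0.5 ]
q [-0.11  0.29 -0.41 -1.46 -0.43  0.25] maxstep 0.01 cost 5e-30 wmid [ 0.52 -0.06  0.48]
h0 1.2
start [ 0.59  0.11 -0.19  0.   -1.27 -0.96] 4e-25
q [-0.11  0.18 -0.34 -1.05 -1.06  0.3 ] maxstep 0.14 cost 1e-18 wmid [ 0.51 -0.06  0.56]
q [-0.    0.04 -0.57 -1.26 -0.56  0.12] maxstep 0.05 cost 1e-18 wmid [ 0.41 -0.    0.53]
q [-0.25  
[... 761 characters left out ...]
  0.04 -0.57 -1.26 -0.56  0.12] maxstep 0.01 cost 9e-19 wmid [ 0.41 -0.    0.53]
q [-0.25  0.37 -0.63 -1.65 -0.69  0.82] maxstep 0.06 cost 7e-18 wmid [ 0.45 -0.11  0.37]
q [-0.32  0.37 -0.77 -2.01 -0.65  1.07] maxstep 0.04 cost 9e-18 wmid [ 0.39 -0.13  0.34]
q [ 0.02  0.05 -0.65 -1.53 -0.33  0.23] maxstep 0.09 cost 4e-24 wmid [0.39 0.01 0.5 ]
q [-0.13  0.14 -0.52 -1.36 -0.45  0.15] maxstep 0.02 cost 2e-18 wmid [ 0.45 -0.06  0.51]
q [-0.12  0.22 -0.45 -1.4  -0.44  0.19] maxstep 0.01 cost 2e-30 wmid [ 0.49 -0.06  0.5 ]
q [-0.07  0.26 -0.4  -1.38 -0.41  0.13] maxstep 0.01 cost 1e-29 wmid [ 0.52 -0.04  0.5 ]
q [-0.11  0.29 -0.41 -1.46 -0.43  0.25] maxstep 0.01 cost 2e-30 wmid [ 0.52 -0.06  0.48]
```

```bash
cat >> h.py <<'E'
def tg(G,hd,th,flip=1):
    r=Rt(hd,th)
    if flip: r=r*R.from_euler('z',np.pi)
    return np.array(G,float)+grip_point_offset*r.apply([0,0,1]),r
def seq(*Ps):
    s=get_state();p0=np.array(s["eef_pos"]);r0=R.from_euler('xyz',s["ee_rot"]);pp,pr=p0,r0
    for P in Ps:
        p,r=tg(*P);d=r0.inv().apply(p-p0)*100;w=(r0.inv()*r).as_rotvec()
        n=max(np.linalg.norm(p-pp)*100/6.25,(pr.inv()*r).magnitude()/.187);pp,pr=p,r
        print(d.round(2).tolist(),w.round(3).tolist(),"rows",round(n,1))
E
python3 -c "
from h import *
seq(((.53,.121,.30),-.2,0,0),((.53,.121,.30),1.2,0))"
```

```text
[-2.25, 4.78, -5.85] [0.026, -0.804, -0.011] rows 4.3
[-2.25, 4.78, -5.85] [-0.676, -0.608, 1.625] rows 9.3
```

```bash
python3 -m creep '[[[7,-1,2,-3,0.01,-0.2,0],[7,-2,4,-5.8,0.02,-0.4,-0.01],[7,-2.2,4.8,-5.8,0.026,-0.6,-0.01],[7,-2.2,4.8,-5.8,0.026,-0.804,-0.01],[7,-2.2,4.8,-5.8,0.026,-0.804,-0.01],[7,-2.2,4.8,-5.8,0.026,-0.804,-0.01],[7,-2.2,4.8,-5.8,-0.676,-0.608,1.625],[7,-2.2,4.8,-5.8,-0.676,-0.608,1.625],[7,-2.2,4.8,-5.8,-0.676,-0.608,1.625],[7,-2.2,4.8,-5.8,-0.676,-0.608,1.625],[7,-2.2,4.8,-5.8,-0.676,-0.608,1.625],[7,-2.2,4.8,-5.8,-0.676,-0.608,1.625],[7,-2.2,4.8,-5.8,-0.676,-0.608,1.625],[7,-2.2,4.8,-5.8,-0.676,-0.608,1.625],[7,-2.2,4.8,-5.8,-0.676,-0.608,1.625],[7,-2.2,4.8,-5.8,-0.676,-0.608,1.625],[7,-2.2,4.8,-5.8,-0.676,-0.608,1.625],[7,-2.2,4.8,-5.8,-0.676,-0.608,1.625]]]'; python3 -c "
from h import *
print(np.round(get_state()['q'],2))
seq(((.515,.121,.19),1.2,.9),((.515,.121,.16),.7,.9))"
```

```text
t: 27.7
eef_pos: [0.5311, 0.1192, 0.2805]
ee_rot: [3.14, -0.001, -1.943]
force: [1.1, 0.8, -0.2]
width: 0.07
gripper_force: 0.0
[ 0.58  0.11 -0.19 -0.   -1.27 -0.95]
[-1.06, 1.55, 10.22] [0.001, -0.901, -0.002] rows 4.8
[-0.89, 0.84, 13.22] [0.225, -0.882, 0.464] rows 2.7
```

```bash
python3 -m creep '[[[7,-0.3,0.5,3,0,-0.18,0],[7,-0.5,0.8,5,0,-0.36,0],[7,-0.8,1,7,0,-0.54,0],[7,-1,1.5,9,0,-0.72,0],[7,-1.1,1.6,10.2,0,-0.9,0],[7,-1.1,1.6,10.2,0,-0.9,0],[7,-1.1,1.6,10.2,0,-0.9,0],[7,-0.9,0.8,12,0.225,-0.882,0.464],[7,-0.9,0.8,13.2,0.225,-0.882,0.464],[7,-0.9,0.8,13.2,0.225,-0.882,0.464],[7,-0.9,0.8,13.2,0.225,-0.882,0.464],[7,-0.9,0.8,13.2,0.225,-0.882,0.464],[7,-0.9,0.8,13.2,0.225,-0.882,0.464]]]'; python3 -c "
from h import *
print(np.round(get_state()['q'],2))
t=grab_frame('top');cv2.imwrite('pics/t9.png',t);w=grab_frame('wrist')
s=grab_frame('scene');c=np.vstack([cv2.resize(s[100:280,200:500],(600,360)),cv2.resize(w,(600,240))[:]]);cv2.imwrite('pics/v9.png',c[:600])
seq(((.515,.121,.16),.7,.9),((.515,.121,.042),.7,.9),((.515,.121,.042),.45,.9))"
```

```text
t: 29.32
eef_pos: [0.5279, 0.1306, 0.1489]
ee_rot: [-3.142, 0.901, -2.442]
force: [0.3, 0.1, -0.4]
width: 0.0696
gripper_force: 0.0
[-0.    0.05 -0.57 -1.26 -0.56  0.12]
[0.06, 0.1, -0.06] [-0.001, 0.0, -0.002] rows 0.0
[9.31, 0.09, 7.27] [-0.001, 0.0, -0.002] rows 1.9
[9.33, -0.28, 7.23] [0.195, 0.0, 0.153] rows 1.3
```

View pics/v9.png

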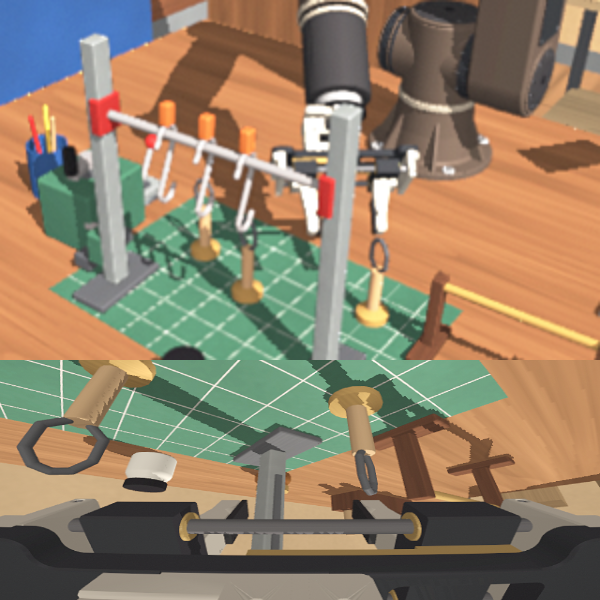

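```bash
python3 - <<'E'
from m import *
S9=grab_frame("scene");cv2.imwrite("pics/s9.png",S9);T9=cv2.imread("pics/t9.png");W9=grab_frame("wrist");pw,fw=K("wrist")
for b in blobs(S9,(14,110,110),(28,255,255),(285,190,400,275),30): print("S",b,onz(ps,fs,b[0]+.5,b[1]+.5,.01)[:2].round(4))
for b in blobs(S,(14,110,110),(28,255,255),(285,190,400,275),30): print("S0",b,onz(ps,fs,b[0]+.5,b[1]+.5,.01)[:2].round(4))
for b in blobs(T9,(15,110,110),(28,255,255),(230,190,370,260),20): print("T",b,onz(pt,ft,b[0]+.5,b[1]+.5,.01)[:2].round(4))
for b in blobs(W9,(14,90,90),(28,255,255),(0,0,500,130),60): print("W",b,onz(pw,fw,b[0]+.5,b[1]+.5,.01)[:2].round(4))
E
```

```text
S (np.float64(302.3), np.float64(222.8), 156, 15, 21) [ 0.5199 -0.1185]
S (np.float64(323.2), np.float64(241.5), 212, 15, 29) [ 0.5527 -0.0102]
S (np.float64(385.5), np.float64(256.7), 158, 17, 18) [0.497  0.1682]
S0 (np.float64(302.1), np.float64(222.5), 155, 15, 26) [ 0.5191 -0.1201]
S0 (np.float64(323.2), np.float64(241.6), 209, 15, 28) [ 0.553  -0.0099]
S0 (np.float64(373.6), np.float64(255.0), 49, 6, 12) [0.5117 0.1381]
T (np.float64(260.7), np.float64(228.9), 73, 13, 11) [0.5017 0.1549]
T (np.float64(268.5), np.float64(254.1), 49, 13, 11) [0.4253 0.1284]
T (np.float64(284.8), np.float64(227.5), 93, 27, 23) [0.5075 0.0809]
T (np.float64(312.7), np.float64(213.3), 93, 14, 10) [ 0.5532 -0.0043]
T (np.float64(349.2), np.float64(225.2), 116, 14, 14) [ 0.5185 -0.1183]
W (np.float64(13.7), np.float64(114.7), 771, 36, 33) [ 0.7521 -0.0832]
W (np.float64(64.5), np.float64(124.0), 431, 48, 16) [ 0.739  -0.0398]
W (np.float64(113.9), np.float64(46.3), 5880, 98, 116) [ 0.5968 -0.0072]
W (np.float64(379.3), np.float64(80.6), 3285, 58, 86) [0.4963 0.1697]
W (np.float64(470.0), np.float64(124.8), 245, 40, 14) [0.4726 0.2883]
W (np.float64(491.2), np.float64(101.0), 451, 24, 35) [0.4439 0.2671]
```

```bash
python3 -c "
from h import *
seq(((.515,.14,.22),1.2,.9),((.54,.225,.32),1.2,0))"
```

```text
[-5.3, 2.26, -2.97] [-0.393, 0.0, -0.313] rows 2.7
[-16.36, 6.47, -3.97] [-0.225, 0.881, -0.468] rows 4.8
```

```bash
python3 -m creep '[[[7,-3,1,-2,-0.2,0,-0.16],[7,-5.3,2.2,-3,-0.393,0,-0.313],[7,-5.3,2.2,-3,-0.393,0,-0.313],[7,-8,3,-3,-0.36,0.18,-0.34],[7,-10,4,-3.5,-0.33,0.36,-0.37],[7,-12,5,-3.8,-0.29,0.54,-0.41],[7,-14,6,-4,-0.26,0.72,-0.44],[7,-16.4,6.5,-4,-0.225,0.881,-0.468],[7,-16.4,6.5,-4,-0.225,0.881,-0.468],[7,-16.4,6.5,-4,-0.225,0.881,-0.468],[7,-16.4,6.5,-4,-0.225,0.881,-0.468],[7,-16.4,6.5,-4,-0.225,0.881,-0.468]]]'; python3 - <<'E'
from st import *
p,f=K('wrist');im=grab_frame('wrist');cv2.imwrite('pics/w10.png',im);rep();print(np.round(get_state()['q'],2))
for o in stamps(im,p,f): print(o)
h=cv2.cvtColor(im,cv2.COLOR_BGR2HSV)
e=proj(p,f,[.51,.155,.12]);print(e)
for st,vt in((60,140),(90,150),(60,170)):
    x0,y0=int(e[0])-40,int(e[1])-40;sub=h[y0:y0+80,x0:x0+80]
    d=((sub[...,2]<vt)&(sub[...,1]<st)).astype(np.uint8);k,ll,ss,cc=cv2.connectedComponentsWithStats(d)
    for j in range(1,k):
        if ss[j,4]<60: continue
        cs,_=cv2.findContours((ll==j).astype(np.uint8),0,1);(a,b),wh,an=cv2.minAreaRect(cs[0])
        q=cv2.boxPoints(((a+x0,b+y0),wh,an));L=0 if np.linalg.norm(q[0]-q[1])<np.linalg.norm(q[1]-q[2]) else 1
        PA=onz(p,f,*((q[L]+q[L+1])/2),.115);PB=onz(p,f,*((q[(L+2)%4]+q[(L+3)%4])/2),.115);D=PA-PB;D*=np.sign(D[1])
        print(st,vt,ss[j,4],np.round(wh,1),((PA+PB)/2)[:2].round(4),"yaw",round(float(np.arctan2(-D[0],D[1])),3),"len",np.linalg.norm(D).round(4))
E
```

```text
t: 31.08
eef_pos: [0.5395, 0.2246, 0.3023]
ee_rot: [-3.141, 0.002, -1.943]
force: [0.2, 0.2, -0.0]
width: 0.0701
gripper_force: 0.0
t 31.12 [0.5395 0.2246 0.3025] [-3.141e+00  2.000e-03 -1.943e+00] F [ 0.7  0.1 -0.2] w 0.0699 gf 0.0
[ 0.73  0.17 -0.07 -0.   -1.33 -1.1 ]
(array([ 0.5626, -0.013 ]), 'r', 25.5, 'uv', 245.0, 22.5, array([218., -12.]), (157, 225.7, 11.2, array([27.2,  8.3]), array([0.566 , 0.0062]), 'yaw', 0.295, 'len', 0.028))
(array([0.4924, 0.1648]), 'r', 15.0, 'uv', 333.1, 120.7, array([338., 122.]), (50, 336.7, 113.5, array([ 4.7, 15. ]), array([0.4901, 0.1549]), 'yaw', -0.487, 'len', 0.0173))
[321.33185304 119.91424671]
60 140 140 [30.  6.] [0.4933 0.1644] yaw -0.357 len 0.0352
60 140 204 [13. 26.] [0.5599 0.1678] yaw -0.404 len 0.0318
90 150 900 [80.9 26. ] [0.4843 0.1673] yaw -0.069 len 0.0956
90 150 264 [15. 32.] [0.5574 0.165 ] yaw -0.403 len 0.0389
60 170 152 [30.  6.] [0.4933 0.1644] yaw -0.357 len 0.0352
60 170 207 [13. 26.] [0.5599 0.1678] yaw -0.404 len 0.0318
```

```bash
python3 - <<'E'
from plan import *
def minh(G,th,q):
    last=None
    for hd in np.arange(1.0,-.3,-.05):
        q2,c=solve(pose(G,hd,th),q)
        if c>1e-6: break
        q=q2;last=(round(hd,2),q.round(2).tolist())
    return last
q0=np.array([-.2,.4,-.53,-1.44,-.8,.71])
for th in(.9,1.,1.05,1.1):
    print(th)
    for n,G in(("L",(.4925,.1645,.04)),("M",(.562,-.005,.04)),("R",(.5235,-.119,.04)),("HL",(.651,.057,.105)),("HM",(.655,-.002,.105)),("HR",(.66,-.061,.105))):
        print("  ",n,minh(G,th,q0 if th<1.05 else np.array([-.42,.53,-.4,-1.35,-1.09,.7])))
E
```

```text
0.9
   L (np.float64(0.35), [-0.33, 0.45, -0.97, -2.37, -0.79, 1.44])
   M (np.float64(-0.1), [-0.56, 0.48, -0.99, -2.65, -0.81, 1.51])
   R (np.float64(-0.25), [-0.84, 0.47, -0.99, -2.5, -0.81, 1.48])
   HL (np.float64(-0.15), [-0.25, 0.32, -0.86, -2.98, -0.51, 1.49])
   HM (np.float64(-0.25), [-0.34, 0.33, -0.86, -3.0, -0.52, 1.51])
   HR (np.float64(-0.25), [-0.45, 0.32, -0.75, -2.74, -0.41, 1.33])
1.0
   L (np.float64(0.45), [-0.43, 0.59, -0.97, -2.26, -1.0, 1.56])
   M (np.float64(-0.0), [-0.65, 0.61, -0.99, -2.5, -1.03, 1.59])
   R (np.float64(-0.15), [-0.94, 0.61, -0.99, -2.37, -1.02, 1.59])
   HL (np.float64(-0.15), [-0.26, 0.39, -0.93, -3.0, -0.76, 1.53])
   HM (np.float64(-0.25), [-0.34, 0.39, -0.94, -3.03, -0.76, 1.54])
   HR (np.float64(-0.25), [-0.48, 0.39, -0.85, -2.83, -0.68, 1.45])
1.05
   L (np.float64(0.45), [-0.48, 0.71, -1.01, -2.27, -1.14, 1.7])
   M (np.float64(0.05), [-0.7, 0.68, -0.98, -2.43, -1.11, 1.64])
   R (np.float64(-0.1), [-0.98, 0.67, -0.97, -2.3, -1.1, 1.64])
   HL (np.float64(-0.15), [-0.27, 0.44, -0.97, -3.01, -0.88, 1.55])
   HM (np.float64(-0.25), [-0.35, 0.44, -0.97, -3.03, -0.89, 1.55])
   HR (np.float64(-0.25), [-0.49, 0.43, -0.89, -2.85, -0.81, 1.49])
1.1
   L (np.float64(0.5), [-0.51, 0.77, -0.98, -2.2, -1.2, 1.73])
   M (np.float64(0.05), [-0.73, 0.78, -1.01, -2.43, -1.26, 1.73])
   R (np.float64(-0.1), [-1.01, 0.79, -1.0, -2.3, -1.24, 1.75])
   HL (np.float64(-0.15), [-0.27, 0.48, -0.99, -3.01, -1.01, 1.56])
   HM (np.float64(-0.2), [-0.39, 0.48, -0.97, -2.93, -0.98, 1.54])
   HR (np.float64(-0.25), [-0.5, 0.48, -0.93, -2.86, -0.94, 1.52])
```

```bash
python3 - <<'E'
from plan import *
g=(.4925,.1645);q=np.array([.73,.17,-.07,0,-1.33,-1.1]);T=1.05
L=[pose((.54,.225,.284),1.2,0),pose((*g,.21),1.2,T),pose((*g,.18),.75,T)]
q,c=solve(L[0],q)
for a,b in zip(L,L[1:]): q=path(a,b,q)
q[5]-=np.pi
L=[pose((*g,.18),.75,T,0),pose((*g,.04),.75,T,0),pose((*g,.04),.52,T,0),pose((*g,.13),.52,T,0),pose((.59,.02,.15),.52,T,0),pose((.625,.045,.125),.52,T,0),pose((.651,.057,.125),.52,T,0),pose((.651,.057,.105),.52,T,0)]
for a,b in zip(L,L[1:]): q=path(a,b,q)
from h import seq
seq((( *g,.21),1.2,T),((*g,.18),.75,T))
E
```

```text
q [-0.15  0.17 -0.4  -1.21 -1.13  0.43] maxstep 0.18 cost 2e-16 wmid [ 0.49 -0.07  0.54]
q [-0.14  0.05 -0.63 -1.51 -0.74  0.46] maxstep 0.03 cost 9e-20 wmid [ 0.39 -0.05  0.51]
q [-0.37  0.54 -0.73 -1.84 -0.94 -1.91] maxstep 0.07 cost 2e-29 wmid [ 0.41 -0.16  0.27]
q [-0.46  0.64 -0.93 -2.16 -1.05 -1.57] maxstep 0.03 cost 1e-17 wmid [ 0.32 -0.16  0.22]
q [-0.26  0.16 -0.8  -1.92 -0.71 -2.24] maxstep 0.06 cost 1e-23 wmid [ 0.35 -0.09  0.41]
q [-0.39  0.23 -0.51 -1.56 -0.76 -2.58] maxstep 0.04 cost 2e-17 wmid [ 0.44 -0.18  0.47]
q [-0.35  0.32 -0.48 -1.66 -0.73 -2.49] maxstep 0.01 cost 1e-27 wmid [ 0.48 -0.17  0.44]
q [-0.3   0.34 -0.44 -1.67 -0.69 -2.52] maxstep 0.00 cost 1e-30 wmid [ 0.5  -0.16  0.44]
q [-0.32  0.39 -0.45 -1.72 -0.72 -2.43] maxstep 0.01 cost 2e-30 wmid [ 0.51 -0.17  0.41]
[5.69, 2.2, 10.18] [-0.001, -1.048, -0.001] rows 5.6
[5.86, 1.5, 13.18] [0.235, -1.03, 0.406] rows 2.4
```

```bash
python3 -m creep '[[[7,1,0.5,2,0,-0.18,0],[7,2,0.8,4,0,-0.36,0],[7,3,1.2,6,0,-0.54,0],[7,4,1.6,8,0,-0.72,0],[7,5,2,9.5,0,-0.9,0],[7,5.7,2.2,10.2,0,-1.048,0],[7,5.7,2.2,10.2,0,-1.048,0],[7,5.7,2.2,10.2,0,-1.048,0],[7,5.9,1.5,12,0.235,-1.03,0.406],[7,5.9,1.5,13.2,0.235,-1.03,0.406],[7,5.9,1.5,13.2,0.235,-1.03,0.406],[7,5.9,1.5,13.2,0.235,-1.03,0.406],[7,5.9,1.5,13.2,0.235,-1.03,0.406]]]' && python3 -m creep '[[[7,0,0,0,0,0,0.18],[7,0,0,0,0,0,0.36],[7,0,0,0,0,0,0.54],[7,0,0,0,0,0,0.72],[7,0,0,0,0,0,0.9],[7,0,0,0,0,0,1.08],[7,0,0,0,0,0,1.26],[7,0,0,0,0,0,1.44],[7,0,0,0,0,0,1.62],[7,0,0,0,0,0,1.8],[7,0,0,0,0,0,1.98],[7,0,0,0,0,0,2.16],[7,0,0,0,0,0,2.34],[7,0,0,0,0,0,2.52],[7,0,0,0,0,0,2.7],[7,0,0,0,0,0,2.88],[7,0,0,0,0,0,3.0],[7,0,0,0,0,0,3.1],[7,0,0,0,0,0,3.14],[7,0,0,0,0,0,3.14]]]'; python3 -c "
from h import *
print(np.round(get_state()['q'],2))
W=grab_frame('wrist');cv2.imwrite('pics/w11.png',W);S=grab_frame('scene')
g=(.4925,.1645)
seq(((*g,.18),.75,1.05,0),((*g,.04),.75,1.05,0),((*g,.04),.52,1.05,0))
h=cv2.cvtColor(S,cv2.COLOR_BGR2HSV);p,f=K('scene')
print(proj(p,f,[.4925,.1645,.01]))
m=cv2.inRange(h,(14,110,110),(28,255,255))[240:275,365:410];ys,xs=np.nonzero(m);print(xs.mean()+365,ys.mean()+240,len(xs))"
```

```text
t: 32.75
eef_pos: [0.5048, 0.1764, 0.1713]
ee_rot: [-3.136, 1.05, -2.382]
force: [-0.0, -0.0, 0.8]
width: 0.07
gripper_force: 0.0
t: 35.25
eef_pos: [0.5049, 0.1759, 0.1702]
ee_rot: [3.136, -1.049, 0.758]
force: [0.3, -0.1, -0.2]
width: 0.0701
gripper_force: 0.0
[-0.13  0.05 -0.63 -1.51 -0.74 -2.67]
[0.02, 0.01, -0.06] [-0.002, 0.001, 0.004] rows 0.0
[-12.11, -0.03, 6.92] [-0.002, 0.001, 0.004] rows 2.2
[-12.14, 0.34, 6.88] [-0.201, 0.001, 0.119] rows 1.2
[385.6903599  255.84377696]
385.87790697674416 255.65116279069767 172
```

```bash
python3 -m creep '[[[7,-2,0,1.2,0,0,0],[7,-5,0,2.9,0,0,0],[7,-8,0,4.6,0,0,0],[7,-10.5,0,6,0,0,0],[7,-12.1,0,6.9,0,0,0],[7,-12.1,0,6.9,0,0,0],[5,-12.1,0.1,6.9,-0.1,0,0.06],[4,-12.1,0.3,6.9,-0.2,0,0.119],[4,-12.1,0.3,6.9,-0.2,0,0.119],[4,-12.1,0.3,6.9,-0.2,0,0.119],[4,-12.1,0.3,6.9,-0.2,0,0.119]]]'; python3 -c "
from h import *
rep();g=(.4925,.1645);seq(((*g,.04),.52,1.05,0))"
```

```text
t: 36.72
eef_pos: [0.5072, 0.1732, 0.0316]
ee_rot: [3.139, -1.051, 0.524]
force: [-0.3, 0.5, -0.5]
width: 0.04
gripper_force: 0.0
t 36.73 [0.5072 0.1732 0.0316] [ 3.139 -1.051  0.524] F [-0.3  0.5 -0.5] w 0.04 gf 0.0
[-0.12, 0.02, -0.02] [-0.001, -0.001, 0.002] rows 0.0
```

Close and lift.

```bash
python3 -m creep '[[[3,0,0,0,0,0,0],[2,0,0,0,0,0,0],[1.2,0,0,0,0,0,0],[1.2,0,0,0,0,0,0],[1.2,0,0,0,0,0,0],[1.2,0,0,0,0,0,0],[1.2,0.9,0,-0.5,0,0,0],[1.2,1.8,0,-1,0,0,0],[1.2,1.8,0,-1,0,0,0],[1.2,1.8,0,-1,0,0,0]]]' 30; python3 -c "
from h import *
rep();cv2.imwrite('pics/w12.png',grab_frame('wrist'));cv2.imwrite('pics/s12.png',grab_frame('scene'))
seq(((.4925,.1645,.15),.52,1.05,0),((.58,.03,.16),.52,1.05,0))"
```

```text
t: 37.98
eef_pos: [0.5061, 0.1736, 0.051]
ee_rot: [-3.138, -1.048, 0.517]
force: [-0.6, -0.5, -1.0]
width: 0.0173
gripper_force: 30.0
t 37.98 [0.5061 0.1736 0.051 ] [-3.138 -1.048  0.517] F [-0.6 -0.5 -1. ] w 0.0173 gf 30.0
[7.8, 0.09, -4.49] [-0.001, 0.002, -0.003] rows 1.4
[9.17, 16.1, -4.21] [-0.001, 0.002, -0.003] rows 2.6
```

```bash
python3 -c "
from h import *
seq(((.497,.158,.06),.95,1.05,0),((.497,.158,.0415),.95,1.05,0),((.497,.158,.20),.95,1.05,0))"
```

```text
[-0.03, 0.22, -0.06] [0.372, 0.002, -0.217] rows 2.3
[-1.64, 0.22, 0.86] [0.372, 0.002, -0.217] rows 0.3
[12.1, 0.18, -7.06] [0.372, 0.002, -0.217] rows 2.5
```

```bash
python3 -m creep '[[[1.2,0,0.1,0,0.18,0,-0.1],[1.2,0,0.2,0,0.372,0,-0.217],[1.2,0,0.2,0,0.372,0,-0.217],[1.2,0,0.2,0,0.372,0,-0.217],[1.2,-0.8,0.2,0.4,0.372,0,-0.217],[1.2,-1.6,0.2,0.85,0.372,0,-0.217],[1.2,-1.65,0.2,0.87,0.372,0,-0.217],[3,-1.65,0.2,0.87,0.372,0,-0.217],[5,-1.65,0.2,0.87,0.372,0,-0.217],[7,-1.65,0.2,0.87,0.372,0,-0.217],[7,-1.65,0.2,0.87,0.372,0,-0.217],[7,2,0.2,-1.3,0.372,0,-0.217],[7,7,0.2,-4.2,0.372,0,-0.217],[7,12.1,0.2,-7.1,0.372,0,-0.217],[7,12.1,0.2,-7.1,0.372,0,-0.217],[7,12.1,0.2,-7.1,0.372,0,-0.217]]]' 30; cat > simq.py <<'E'
from plan import *
def sim(L,q=None):
    if q is None: q=np.array(get_state()["q"])
    P=[pose(*a) for a in L];q,c=solve(P[0],q);print("start",q.round(2),"%.0e"%c)
    for a,b in zip(P,P[1:]): q=path(a,b,q)
E
python3 - <<'E'
from simq import *
T=1.05;r=(.5235,-.119)
print(np.round(get_state()["q"],2))
sim([((.497,.158,.2),.95,T,0),((*r,.2),.5,T,0),((*r,.041),.5,T,0),((*r,.041),.15,T,0),((*r,.07),.15,T,0),((.50,-.175,.07),.3,T,0),((.50,-.175,.041),.3,T,0),((.50,-.175,.2),.3,T,0),((.562,-.005,.2),.5,T,0),((.562,-.005,.041),.3,T,0),((.562,-.005,.041),.2,T,0)])
seq(((*r,.2),.5,T,0),((*r,.041),.5,T,0),((*r,.041),.15,T,0))
E
```

```text
t: 40.08
eef_pos: [0.5059, 0.1714, 0.1923]
ee_rot: [3.136, -1.05, 0.956]
force: [0.1, 0.0, -0.1]
width: 0.0698
gripper_force: 0.0
[-0.16  0.09 -0.52 -1.33 -0.92 -2.74]
start [-0.16  0.09 -0.52 -1.34 -0.92 -2.74] 6e-31
q [-0.68  0.15 -0.46 -1.3  -0.98 -2.73] maxstep 0.05 cost 8e-18 wmid [ 0.36 -0.29  0.53]
q [-0.79  0.54 -0.51 -1.52 -0.99 -2.18] maxstep 0.05 cost 5e-21 wmid [ 0.37 -0.38  0.32]
q [-0.9   0.54 -0.74 -1.92 -0.93 -1.88] maxstep 0.04 cost 4e-18 wmid [ 0.27 -0.34  0.27]
q [-0.86  0.43 -0.72 -1.86 -0.87 -2.04] maxstep 0.01 cost 2e-25 wmid [ 0.28 -0.33  0.32]
q [-0.92  0.44 -0.57 -1.56 -0.95 -2.23] maxstep 0.03 cost 6e-25 wmid [ 0.3  -0.4   0.35]
q [-0.94  0.53 -0.58 -1.6  -0.96 -2.12] maxstep 0.01 cost 1e-30 wmid [ 0.3  -0.41  0.31]
q [-0.79  0.1  -0.51 -1.34 -0.91 -2.74] maxstep 0.05 cost 1e-19 wmid [ 0.31 -0.31  0.53]
q [-0.4   0.09 -0.52 -1.42 -0.76 -2.79] maxstep 0.03 cost 3e-18 wmid [ 0.4  -0.17  0.54]
q [-0.66  0.55 -0.75 -2.03 -0.91 -1.85] maxstep 0.09 cost 1e-20 wmid [ 0.34 -0.27  0.27]
q [-0.68  0.58 -0.84 -2.18 -0.96 -1.71] maxstep 0.01 cost 3e-21 wmid [ 0.31 -0.25  0.24]
[-10.72, 19.0, -18.23] [-0.39, -0.001, 0.227] rows 4.5
[-24.51, 18.95, -10.32] [-0.39, -0.001, 0.227] rows 2.5
[-24.68, 19.41, -10.61] [-0.693, -0.001, 0.401] rows 1.9
```

```bash
python3 -m creep '[[[7,-2.5,5,-4.5,-0.1,0,0.06],[7,-5,10,-9,-0.2,0,0.11],[7,-8,15,-14,-0.3,0,0.17],[7,-10.7,19,-18.2,-0.39,0,0.227],[7,-10.7,19,-18.2,-0.39,0,0.227],[7,-10.7,19,-18.2,-0.39,0,0.227],[7,-10.7,19,-18.2,-0.39,0,0.227],[7,-14,19,-16.3,-0.39,0,0.227],[7,-18,19,-14,-0.39,0,0.227],[7,-22,19,-11.8,-0.39,0,0.227],[7,-24.5,19,-10.3,-0.39,0,0.227],[7,-24.5,19,-10.3,-0.39,0,0.227],[5,-24.6,19.2,-10.5,-0.54,0,0.31],[4,-24.7,19.4,-10.6,-0.693,0,0.401],[4,-24.7,19.4,-10.6,-0.693,0,0.401],[4,-24.7,19.4,-10.6,-0.693,0,0.401],[4,-24.7,19.4,-10.6,-0.693,0,0.401]]]'; python3 - <<'E'
from m import *
rep();T=1.05;r=(.5235,-.119)
S9=grab_frame("scene")
for b in blobs(S9,(14,110,110),(28,255,255),(285,190,410,275),30): print("S",b)
seq(((*r,.041),.15,T,0),((.503,-.14,.055),.15,T,0),((.503,-.14,.041),.15,T,0),((.503,-.14,.2),.15,T,0))
E
```

```text
t: 42.2
eef_pos: [0.5403, -0.1174, 0.0315]
ee_rot: [3.138, -1.051, 0.155]
force: [1.2, 0.4, -0.6]
width: 0.0402
gripper_force: 0.0
t 42.2 [ 0.5403 -0.1174  0.0315] [ 3.138 -1.051  0.155] F [ 1.2  0.4 -0.6] w 0.0402 gf 0.0
S (np.float64(301.5), np.float64(222.8), 135, 15, 21)
S (np.float64(310.6), np.float64(191.5), 34, 13, 5)
S (np.float64(323.2), np.float64(241.6), 209, 15, 29)
S (np.float64(383.1), np.float64(255.1), 171, 17, 27)
[0.01, -0.08, -0.05] [-0.001, -0.0, 0.002] rows 0.0
[0.05, 1.68, -2.78] [-0.001, -0.0, 0.002] rows 0.5
[-1.16, 1.68, -2.09] [-0.001, -0.0, 0.002] rows 0.2
[12.63, 1.7, -9.99] [-0.001, -0.0, 0.002] rows 2.5
```

```bash
python3 -m creep '[[[2.5,0,0,0,0,0,0],[1.2,0,0,0,0,0,0],[1.2,0,0,0,0,0,0],[1.2,0,0,0,0,0,0],[1.2,0,0,0,0,0,0],[1.2,1.3,0,-0.75,0,0,0],[1.2,1.3,0,-0.75,0,0,0],[1.2,0.7,0.9,-1.8,0,0,0],[1.2,0.05,1.7,-2.8,0,0,0],[1.2,0.05,1.7,-2.8,0,0,0],[1.2,-0.6,1.7,-2.4,0,0,0],[1.2,-1.1,1.7,-2.1,0,0,0],[1.2,-1.15,1.7,-2.1,0,0,0],[4,-1.15,1.7,-2.1,0,0,0],[7,-1.15,1.7,-2.1,0,0,0],[7,-1.15,1.7,-2.1,0,0,0],[7,1,1.7,-3.3,0,0,0],[7,6,1.7,-6.2,0,0,0],[7,12.6,1.7,-10,0,0,0],[7,12.6,1.7,-10,0,0,0]]]' 30; python3 - <<'E'
from simq import *
from m import blobs
S9=grab_frame("scene");cv2.imwrite("pics/s13.png",S9);ps,fs=K("scene")
for b in blobs(S9,(14,110,110),(28,255,255),(285,190,410,275),60): print("S",b,onz(ps,fs,b[0],b[1],.01)[:2].round(4))
T=1.05;m=(.562,-.005)
sim([((.503,-.14,.2),.15,T,0),((*m,.2),.35,T,0),((*m,.041),.35,T,0),((*m,.041),.2,T,0),((*m,.1),.2,T,0),((.60,-.006,.135),.25,T,0),((.651,-.002,.128),.25,T,0),((.651,-.002,.106),.25,T,0)])
seq(((*m,.2),.35,T,0),((*m,.041),.35,T,0),((*m,.041),.2,T,0))
E
```

```text
t: 44.75
eef_pos: [0.5186, -0.1376, 0.1929]
ee_rot: [3.139, -1.052, 0.152]
force: [0.2, 0.9, -1.6]
width: 0.0698
gripper_force: 0.0
S (np.float64(301.4), np.float64(219.3), 111, 14, 11) [ 0.5063 -0.136 ]
S (np.float64(323.2), np.float64(241.7), 207, 15, 28) [ 0.5525 -0.0122]
S (np.float64(383.2), np.float64(255.1), 173, 17, 27) [0.4941 0.1573]
start [-0.68 -0.   -0.61 -1.46 -0.7  -2.79] 2e-20
q [-0.35  0.03 -0.57 -1.51 -0.6  -2.81] maxstep 0.03 cost 2e-30 wmid [ 0.38 -0.14  0.54]
q [-0.64  0.54 -0.71 -1.95 -0.9  -1.92] maxstep 0.08 cost 2e-25 wmid [ 0.36 -0.27  0.28]
q [-0.68  0.58 -0.84 -2.18 -0.96 -1.71] maxstep 0.02 cost 1e-18 wmid [ 0.31 -0.25  0.24]
q [-0.59  0.33 -0.77 -2.04 -0.76 -2.06] maxstep 0.03 cost 1e-17 wmid [ 0.33 -0.22  0.36]
q [-0.45  0.24 -0.62 -1.87 -0.63 -2.38] maxstep 0.03 cost 3e-18 wmid [ 0.4  -0.19  0.43]
q [-0.4   0.3  -0.53 -1.9  -0.59 -2.39] maxstep 0.01 cost 3e-26 wmid [ 0.45 -0.19  0.43]
q [-0.44  0.37 -0.56 -1.98 -0.64 -2.26] maxstep 0.01 cost 9e-25 wmid [ 0.44 -0.21  0.39]
[3.12, -12.95, 7.09] [0.178, -0.008, -0.095] rows 2.4
[-10.73, -13.04, 14.89] [0.178, -0.008, -0.095] rows 2.5
[-10.72, -12.8, 14.92] [0.048, -0.008, -0.021] rows 0.8
```

```bash
python3 - <<'E'
from simq import *
T=1.05;m=(.562,-.005)
sim([((.503,-.14,.2),.15,T,0),((*m,.2),.15,T,0),((*m,.041),.15,T,0),((*m,.1),.15,T,0),((.60,-.006,.135),.2,T,0)])
seq(((*m,.2),.15,T,0),((*m,.041),.15,T,0))
E
```

```text
start [-0.68 -0.   -0.61 -1.46 -0.7  -2.79] 2e-20
q [-0.28 -0.02 -0.63 -1.68 -0.37 -2.8 ] maxstep 0.04 cost 3e-27 wmid [ 0.35 -0.1   0.54]
q [-0.69  0.61 -0.88 -2.26 -1.   -1.64] maxstep 0.13 cost 2e-20 wmid [ 0.29 -0.24  0.23]
q [-0.6   0.33 -0.81 -2.13 -0.77 -1.99] maxstep 0.03 cost 2e-17 wmid [ 0.32 -0.22  0.35]
q [-0.46  0.23 -0.65 -1.94 -0.61 -2.33] maxstep 0.03 cost 1e-29 wmid [ 0.39 -0.19  0.43]
[3.14, -12.63, 7.12] [0.005, -0.008, 0.004] rows 2.4
[-10.72, -12.72, 14.92] [0.005, -0.008, 0.004] rows 2.5
```

```bash
python3 -m creep '[[[7,1,-5,3,0,0,0],[7,2,-9,5,0,0,0],[7,3.1,-12.7,7.1,0,0,0],[7,3.1,-12.7,7.1,0,-0.008,0],[7,3.1,-12.7,7.1,0,-0.008,0],[7,0,-12.7,8.9,0,-0.008,0],[7,-3,-12.7,10.6,0,-0.008,0],[7,-6,-12.7,12.3,0,-0.008,0],[7,-8.5,-12.7,13.7,0,-0.008,0],[6,-10.7,-12.7,14.9,0,-0.008,0],[5,-10.7,-12.7,14.9,0,-0.008,0],[4,-10.7,-12.7,14.9,0,-0.008,0],[2.5,-10.7,-12.7,14.9,0,-0.008,0],[1.2,-10.7,-12.7,14.9,0,-0.008,0],[1.2,-10.7,-12.7,14.9,0,-0.008,0],[1.2,-10.7,-12.7,14.9,0,-0.008,0],[1.2,-10.7,-12.7,14.9,0,-0.008,0]]]' 30; python3 -c "
from h import *
rep();T=1.05
seq(((.562,-.005,.041),.15,T,0),((.562,-.005,.10),.15,T,0),((.60,-.006,.14),.3,T,0))"
```

```text
t: 46.92
eef_pos: [0.5753, -0.0009, 0.0248]
ee_rot: [3.14, -1.045, 0.151]
force: [-3.1, -3.5, 9.0]
width: 0.0175
gripper_force: 30.1
t 46.92 [ 0.5753 -0.0009  0.0248] [ 3.14  -1.045  0.151] F [-3.1 -3.5  9. ] w 0.0175 gf 30.1
[0.72, 0.21, -0.13] [0.001, 0.005, 0.0] rows 0.1
[5.83, 0.21, -3.09] [0.001, 0.005, 0.0] rows 0.9
[11.15, 0.64, -1.87] [0.131, 0.005, -0.075] rows 0.9
```

```bash
python3 -m creep '[[[1.2,1.5,0.2,-0.8,0,0,0],[1.2,3.5,0.2,-1.8,0,0,0],[1.2,5.8,0.2,-3.1,0,0,0],[1.2,8.5,0.4,-2.5,0.06,0,-0.03],[1.2,10,0.6,-1.2,0.131,0.005,-0.075],[1.2,10,0.6,-1.2,0.131,0.005,-0.075],[1.2,10,0.6,-1.2,0.131,0.005,-0.075],[1.2,10,0.6,-1.2,0.131,0.005,-0.075],[1.2,10,0.6,-1.2,0.131,0.005,-0.075]]]' 30; python3 -c "
from h import *
rep();W=grab_frame('wrist');S=grab_frame('scene');T=grab_frame('top')
for n,i in(('w14',W),('s14',S),('t14',T)): cv2.imwrite('pics/%s.png'%n,i)
c=np.zeros((600,640,3),np.uint8);c[:320]=cv2.resize(W[0:260],(640,320));c[320:]=cv2.resize(S[130:256,230:518],(640,280));cv2.imwrite('pics/v14.png',c)
r=R.from_euler('xyz',get_state()['ee_rot']);print((np.array(get_state()['eef_pos'])-.0188*r.apply([0,0,1])).round(4))"
```

```text
t: 48.05
eef_pos: [0.6142, -0.0005, 0.1143]
ee_rot: [-3.135, -1.045, 0.294]
force: [0.4, -0.3, -3.0]
width: 0.0176
gripper_force: 30.1
t 48.05 [ 6.142e-01 -5.000e-04  1.143e-01] [-3.135 -1.045  0.294] F [ 0.4 -0.3 -3. ] w 0.0176 gf 30.1
[ 0.5992 -0.0054  0.1241]
```

View pics/v14.png

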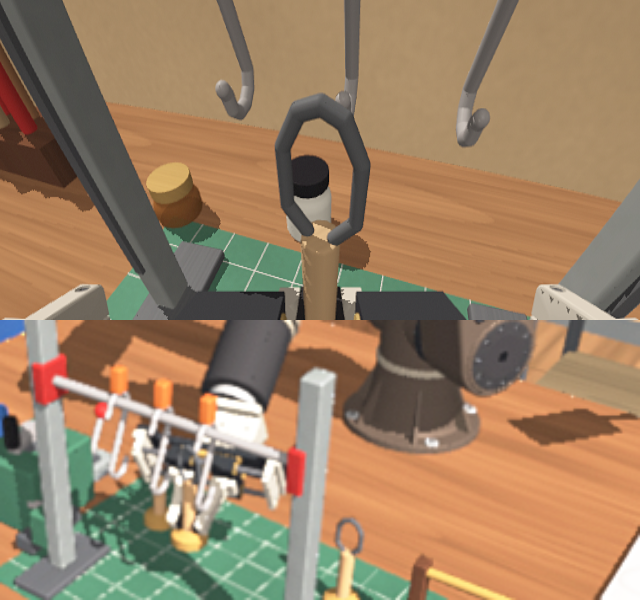

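```bash
cat > eye.py <<'E'
from h import *
def analyse(W,p,f,gz_eye,hx,dump=True):
    h=cv2.cvtColor(W,cv2.COLOR_BGR2HSV);m=((h[...,2]<100)&(h[...,1]<80)).astype(np.uint8)[:215]
    n,l,s,c=cv2.connectedComponentsWithStats(m)
    best=[i for i in range(1,n) if s[i][4]>600 and abs(c[i][0]-320)<40 and s[i][0]>230 and s[i][0]+s[i][2]<410]
    for i in best:
        x,y,w,hh,a=s[i];col=[np.nonzero(l[:,u]==i)[0] for u in range(x+w//2-4,x+w//2+5)]
        top=min(cc.min() for cc in col if len(cc));cc=col[4];run=cc[cc<cc.min()+25]
        u0=np.mean([np.nonzero(l[r]==i)[0].mean() for r in(top+3,top+5)])
        v0=(run.min()+run.max()+1)/2
        print("ring box",x,y,w,hh,a,"topwire px",round(u0,1),v0,"ray at z",gz_eye,onz(p,f,u0+.5,v0,gz_eye).round(4))
        return u0,v0
E
python3 - <<'E'
from eye import *
W=cv2.imread('pics/w14.png');p,f=K('wrist')
analyse(W,p,f,.223,.639)
for X in([.599,-.0054,.223],[.639,-.002,.212],[.6546,-.002,.199],[.652,.057,.199],[.658,-.0615,.199]): print(X,proj(p,f,X).round(1))
o,w=ray(p,f,343,78)
print("tip at plane",(o+w*(.639-o[0])/w[0]).round(4))
for i,(u,v) in enumerate([(222,92/1.23),(482,118/1.23)]):
    o,w=ray(p,f,u,v);print("other tips",(o+w*((.6365,.6425)[i]-o[0])/w[0]).round(4))
E
```

```text
ring box 345 0 15 64 813 topwire px 352.0 12.0 ray at z 0.223 [0.7029 0.0067 0.223 ]
[0.599, -0.0054, 0.223] [318.8  92.8]
[0.639, -0.002, 0.212] [338.8  76.1]
[0.6546, -0.002, 0.199] [345.3  89.7]
[0.652, 0.057, 0.199] [239.   78.3]
[0.658, -0.0615, 0.199] [468.6 104.2]
tip at plane [ 0.639  -0.0039  0.2114]
other tips [0.6365 0.0559 0.2072]
other tips [ 0.6425 -0.0617  0.2104]
```

```bash
python3 - <<'E'
from eye import *
from m import ps,fs
W=cv2.imread('pics/w14.png');p,f=K('wrist');h=cv2.cvtColor(W,cv2.COLOR_BGR2HSV)
for u in(310,320,330):
    print(u,[(v,int(h[v,u,2]),int(h[v,u,1])) for v in range(72,96,2)])
for v in(82,84): 
    for z in(.219,.223,.227): print(v,z,onz(p,f,320.5,v,z).round(4))
S=cv2.imread('pics/s14.png')
for X in([.6,-.0054,.223],[.61,-.004,.223],[.6,-.0054,.135],[.6,-.005,.09]): print(X,proj(ps,fs,X).round(1))
hs=cv2.cvtColor(S,cv2.COLOR_BGR2HSV);m=cv2.inRange(hs,(14,110,110),(28,255,255))[210:245,295:330];ys,xs=np.nonzero(m);print(xs.mean()+295,ys.mean()+210,len(xs),xs.min()+295,xs.max()+295,ys.max()+210)
E
```

```text
310 [(72, 170, 99), (74, 169, 98), (76, 170, 101), (78, 125, 16), (80, 125, 6), (82, 116, 11), (84, 98, 8), (86, 87, 6), (88, 73, 10), (90, 67, 4), (92, 62, 4), (94, 58, 9)]
320 [(72, 171, 100), (74, 173, 100), (76, 118, 11), (78, 109, 7), (80, 99, 8), (82, 90, 3), (84, 83, 6), (86, 74, 7), (88, 70, 7), (90, 65, 8), (92, 62, 8), (94, 54, 5)]
330 [(72, 171, 100), (74, 171, 98), (76, 172, 99), (78, 173, 100), (80, 99, 8), (82, 96, 8), (84, 94, 5), (86, 93, 5), (88, 88, 6), (90, 82, 6), (92, 72, 7), (94, 68, 4)]
82 0.219 [ 0.6154 -0.0009  0.219 ]
82 0.223 [ 0.6066 -0.0036  0.223 ]
82 0.227 [ 0.5977 -0.0063  0.227 ]
84 0.219 [ 0.6138 -0.0014  0.219 ]
84 0.223 [ 0.6051 -0.0041  0.223 ]
84 0.227 [ 0.5964 -0.0067  0.227 ]
[0.6, -0.0054, 0.223] [314.8 186.8]
[0.61, -0.004, 0.223] [312.8 188.6]
[0.6, -0.0054, 0.135] [314.8 214.9]
[0.6, -0.005, 0.09] [315.  228.4]
308.5842696629214 222.75655430711612 267 295 322 233
```

```bash
cat >> h.py <<'E'
def wsh(*D):
    r0=R.from_euler('xyz',get_state()["ee_rot"])
    for d in D: print(d,"->",(r0.inv().apply(d)*100).round(2).tolist())
E
python3 -c "
from h import *
wsh((.048,.003,0),(.048,.003,-.012),(.049,.003,-.024),(.049,.003,-.027),(.049-.03,.003-.009,-.027),(.049-.09,.003-.027,-.027))"
```

```text
(0.048, 0.003, 0) -> [2.35, 1.13, 4.04]
(0.048, 0.003, -0.012) -> [1.31, 1.14, 4.64]
(0.049, 0.003, -0.024) -> [0.32, 1.17, 5.33]
(0.049, 0.003, -0.027) -> [0.06, 1.17, 5.48]
(0.019000000000000003, -0.005999999999999999, -0.027) -> [-1.51, 1.14, 2.77]
(-0.040999999999999995, -0.024, -0.027) -> [-4.65, 1.09, -2.65]
```

```bash
python3 -m creep '[[[1.2,0.8,0.4,1.3,0,0,0],[1.2,1.6,0.8,2.7,0,0,0],[1.2,2.35,1.13,4.04,0,0,0],[1.2,2.35,1.13,4.04,0,0,0],[1.2,2.35,1.13,4.04,0,0,0],[1.2,1.8,1.14,4.35,0,0,0],[1.2,1.3,1.14,4.64,0,0,0],[1.2,0.8,1.15,5,0,0,0],[1.2,0.5,1.16,5.2,0,0,0],[1.2,0.5,1.16,5.2,0,0,0]]]' 30; python3 - <<'E'
from h import *
rep();W=grab_frame('wrist');cv2.imwrite('pics/w15.png',W);S=grab_frame('scene');cv2.imwrite('pics/s15.png',S)
c=np.zeros((600,640,3),np.uint8);c[:320]=cv2.resize(W[0:160,160:480],(640,320));c[320:]=cv2.resize(S[130:256,230:518],(640,280));cv2.imwrite('pics/v15.png',c)
E
```

```text
t: 49.45
eef_pos: [0.6636, 0.0024, 0.0926]
ee_rot: [-3.135, -1.045, 0.295]
force: [-0.0, 0.4, -3.3]
width: 0.0173
gripper_force: 30.1
t 49.45 [0.6636 0.0024 0.0926] [-3.135 -1.045  0.295] F [-0.   0.4 -3.3] w 0.0173 gf 30.1
```

```bash
python3 -m creep '[[[1.2,-0.26,0,0.15,0,0,0],[1.2,-0.43,0,0.25,0,0,0],[1.2,-0.43,0,0.25,0,0,0]]]' 30; python3 -m creep '[[[1.2,-0.17,0,0.1,0,0,0],[1.2,-0.26,0,0.15,0,0,0],[1.2,-0.26,0,0.15,0,0,0]]]' 30
```

```text
t: 49.92
eef_pos: [0.6655, 0.0027, 0.0906]
ee_rot: [-3.139, -1.051, 0.298]
force: [-0.3, 0.1, 6.5]
width: 0.017
gripper_force: 30.2
t: 50.3
eef_pos: [0.6674, 0.0027, 0.0902]
ee_rot: [-3.141, -1.056, 0.3]
force: [-0.4, 0.4, 14.2]
width: 0.017
gripper_force: 30.3
```

```bash
python3 -c "
from h import *
h=np.array([np.cos(.3),np.sin(.3),0]);z=np.array([0,0,1])
wsh(.004*z,-.03*h+.004*z,-.045*h+.02*z,-.055*h+.10*z)"
```

```text
[0.    0.    0.004] -> [0.35, -0.0, -0.2]
[-0.02866009 -0.00886561  0.004     ] -> [-1.13, -0.0, -2.81]
[-0.04299014 -0.01329841  0.02      ] -> [-0.47, -0.01, -4.9]
[-0.05254351 -0.01625361  0.1       ] -> [6.0, -0.01, -9.71]
```

```bash
python3 -m creep '[[[1.2,0.3,0,-0.17,0,0,0],[1.2,0.3,0,-0.17,0,0,0],[2.5,0.3,0,-0.17,0,0,0],[4,0.3,0,-0.17,0,0,0],[4,0.3,0,-0.17,0,0,0],[4,0.3,0,-0.17,0,0,0],[4,-0.4,0,-1.5,0,0,0],[4,-1.1,0,-2.8,0,0,0],[4,-0.5,0,-4.9,0,0,0],[4,3,0,-7.5,0,0,0],[5,6,0,-9.7,0,0,0],[7,6,0,-9.7,0,0,0],[7,6,0,-9.7,0,0,0]]]' 30; python3 - <<'E'
from simq import *
from m import blobs
rep();W=grab_frame('wrist');cv2.imwrite('pics/w16.png',W);S9=grab_frame("scene");cv2.imwrite("pics/s16.png",S9);ps,fs=K("scene")
T9=grab_frame("top");cv2.imwrite("pics/t16.png",T9);pt,ft=K("top")
for b in blobs(S9,(14,110,110),(28,255,255),(285,180,410,275),50): print("S",b,onz(ps,fs,b[0],b[1],.01)[:2].round(4))
for b in blobs(T9,(15,110,110),(28,255,255),(240,160,380,250),30): print("T",b,onz(pt,ft,b[0]+.5,b[1]+.5,.01)[:2].round(4))
print("expected hung foot px",proj(ps,fs,[.6546,-.003,.072]),proj(pt,ft,[.6546,-.003,.078]))
E
```

```text
t: 51.92
eef_pos: [0.6112, -0.0132, 0.1849]
ee_rot: [-3.137, -1.045, 0.298]
force: [0.2, 1.0, -0.1]
width: 0.0647
gripper_force: 0.0
t 51.92 [ 0.6112 -0.0132  0.1849] [-3.137 -1.045  0.298] F [ 0.2  1.  -0.1] w 0.0647 gf 0.0
S (np.float64(298.5), np.float64(245.9), 190, 17, 34) [ 0.6129 -0.0561]
S (np.float64(383.2), np.float64(255.1), 174, 17, 27) [0.4941 0.1573]
T (np.float64(260.3), np.float64(230.9), 151, 15, 15) [0.4955 0.1559]
T (np.float64(289.2), np.float64(162.0), 30, 7, 6) [0.7137 0.0732]
T (np.float64(312.2), np.float64(176.6), 131, 16, 12) [ 6.687e-01 -3.000e-04]
T (np.float64(337.8), np.float64(207.2), 117, 34, 12) [ 0.5738 -0.0822]
T (np.float64(355.3), np.float64(231.3), 127, 14, 14) [ 0.5    -0.1375]
expected hung foot px [302.79729459 243.50003065] [313.80762485 177.80579411]
```

```bash
python3 - <<'E'
from simq import *
T=1.05;l=(.497,.158)
sim([((.595,-.018,.194),.3,T,0),((*l,.2),.75,T,0),((*l,.042),.75,T,0),((*l,.042),.5,T,0),((*l,.13),.5,T,0),((.595,.05,.133),.18,T,0),((.65,.057,.13),.18,T,0),((.65,.057,.105),.18,T,0)])
seq(((.56,.06,.2),.5,T,0),((*l,.2),.75,T,0),((*l,.042),.75,T,0),((*l,.042),.5,T,0))
E
```

```text
start [-0.35  0.09 -0.53 -1.56 -0.55 -2.79] 4e-23
q [-0.11  0.   -0.61 -1.44 -0.72 -2.79] maxstep 0.03 cost 1e-18 wmid [ 0.38 -0.04  0.53]
q [-0.37  0.53 -0.72 -1.82 -0.94 -1.94] maxstep 0.07 cost 5e-29 wmid [ 0.42 -0.16  0.28]
q [-0.47  0.63 -0.93 -2.17 -1.05 -1.58] maxstep 0.04 cost 6e-18 wmid [ 0.32 -0.16  0.22]
q [-0.27  0.16 -0.8  -1.93 -0.7  -2.23] maxstep 0.06 cost 9e-24 wmid [ 0.35 -0.1   0.41]
q [-0.4   0.23 -0.73 -2.16 -0.61 -2.15] maxstep 0.03 cost 5e-26 wmid [ 0.37 -0.15  0.4 ]
q [-0.33  0.3  -0.64 -2.21 -0.56 -2.15] maxstep 0.01 cost 3e-23 wmid [ 0.42 -0.15  0.4 ]
q [-0.37  0.38 -0.68 -2.29 -0.65 -2.01] maxstep 0.01 cost 4e-20 wmid [ 0.41 -0.16  0.35]
[-0.01, -8.9, -1.32] [0.171, 0.006, -0.104] rows 1.4
[-1.69, -20.51, -4.1] [0.388, 0.006, -0.229] rows 1.9
[-15.34, -20.44, 3.85] [0.388, 0.006, -0.229] rows 2.5
[-15.27, -20.06, 3.96] [0.171, 0.006, -0.104] rows 1.3
```

```bash
python3 -m creep '[[[7,0,-4.5,-0.7,0.09,0,-0.05],[7,0,-8.9,-1.3,0.171,0,-0.104],[7,-1,-15,-2.7,0.28,0,-0.17],[7,-1.7,-20.5,-4.1,0.388,0,-0.229],[7,-1.7,-20.5,-4.1,0.388,0,-0.229],[7,-1.7,-20.5,-4.1,0.388,0,-0.229],[7,-1.7,-20.5,-4.1,0.388,0,-0.229],[7,-1.7,-20.5,-4.1,0.388,0,-0.229]]]'; python3 - <<'E'
from h import *
T=1.05;l=(.497,.158);rep()
seq(((*l,.2),.75,T,0),((*l,.042),.75,T,0),((*l,.042),.5,T,0),((*l,.13),.5,T,0))
E
```

```text
t: 53.08
eef_pos: [0.51, 0.1685, 0.1919]
ee_rot: [3.139, -1.046, 0.752]
force: [-0.3, 0.5, -0.2]
width: 0.0698
gripper_force: 0.0
t 53.08 [0.51   0.1685 0.1919] [ 3.139 -1.046  0.752] F [-0.3  0.5 -0.2] w 0.0698 gf 0.0
[-0.13, -0.12, 0.03] [0.001, 0.004, 0.001] rows 0.0
[-13.8, -0.14, 7.94] [0.001, 0.004, 0.001] rows 2.5
[-13.83, 0.26, 7.9] [-0.216, 0.004, 0.126] rows 1.3
[-6.21, 0.27, 3.49] [-0.216, 0.004, 0.126] rows 1.4
```

```bash
python3 -m creep '[[[7,-3,-0.1,1.7,0,0,0],[7,-6,-0.1,3.4,0,0,0],[7,-9,-0.1,5.2,0,0,0],[7,-12,-0.1,6.9,0,0,0],[7,-13.7,-0.1,7.9,0,0.004,0],[7,-13.7,-0.1,7.9,0,0.004,0],[5,-13.8,0.1,7.9,-0.11,0.004,0.06],[4,-13.8,0.26,7.9,-0.216,0.004,0.126],[4,-13.8,0.26,7.9,-0.216,0.004,0.126],[4,-13.8,0.26,7.9,-0.216,0.004,0.126],[2.5,-13.8,0.26,7.9,-0.216,0.004,0.126],[1.2,-13.8,0.26,7.9,-0.216,0.004,0.126],[1.2,-13.8,0.26,7.9,-0.216,0.004,0.126],[1.2,-13.8,0.26,7.9,-0.216,0.004,0.126],[1.2,-13.8,0.26,7.9,-0.216,0.004,0.126]]]' 30; python3 - <<'E'
from h import *
T=1.05;l=(.497,.158);rep()
seq(((*l,.08),.5,T,0),((*l,.13),.5,T,0),((.597,.05,.1325),.18,T,0))
E
```

```text
t: 54.95
eef_pos: [0.5115, 0.1666, 0.0335]
ee_rot: [3.14, -1.052, 0.502]
force: [1.8, -1.2, 3.4]
width: 0.0173
gripper_force: 30.0
t 54.95 [0.5115 0.1666 0.0335] [ 3.14  -1.052  0.502] F [ 1.8 -1.2  3.4] w 0.0173 gf 30.0
[3.2, 0.06, -1.89] [-0.0, -0.002, 0.001] rows 0.6
[7.54, 0.06, -4.37] [-0.0, -0.002, 0.001] rows 0.8
[9.48, 14.85, -1.44] [-0.278, -0.002, 0.16] rows 2.4
```

```bash
python3 -m creep '[[[1.2,1.5,0,-0.9,0,0,0],[1.2,3.2,0,-1.9,0,0,0],[1.2,7.5,0,-4.4,0,0,0],[1.2,8,4,-3.7,-0.07,0,0.04],[1.2,8.5,8,-2.8,-0.14,0,0.08],[1.2,9,12,-2,-0.21,0,0.12],[1.2,9.5,14.9,-1.4,-0.278,-0.002,0.16],[1.2,9.5,14.9,-1.4,-0.278,-0.002,0.16],[1.2,9.5,14.9,-1.4,-0.278,-0.002,0.16],[1.2,9.5,14.9,-1.4,-0.278,-0.002,0.16],[1.2,9.5,14.9,-1.4,-0.278,-0.002,0.16]]]' 30; cat > hang.py <<'E'
from eye import *
import sys
eyeh=float(sys.argv[1]);hook=np.array(eval(sys.argv[2]));tag=sys.argv[3]
rep();p,f=K('wrist');W=grab_frame('wrist');cv2.imwrite(f'pics/w{tag}.png',W);s=get_state();r=R.from_euler('xyz',s['ee_rot'])
g=np.array(s['eef_pos'])-.0188*r.apply([0,0,1]);e=g+[0,0,eyeh];print("grip",g.round(4),"eye est",e.round(4),"px",proj(p,f,e).round(1),"hook tip px",proj(p,f,hook+[-.0155,0,.013]).round(1))
h=cv2.cvtColor(W,cv2.COLOR_BGR2HSV);m=((h[...,2]<135)&(h[...,1]<35)).astype(np.uint8)[:215];u,v=proj(p,f,e);u=int(u)
m[:, :u-60]=0;m[:,u+60:]=0
n,l,st,c=cv2.connectedComponentsWithStats(m)
for i in range(1,n):
    if st[i][4]>300: print(st[i].tolist(),c[i].round(1))
print("dark top rows",[(uu,np.nonzero(m[:,uu])[0][:1].tolist()) for uu in range(u-12,u+13,6)])
E
python3 hang.py .090 '[.652,.057,.199]' 17
```

```text
t: 56.32
eef_pos: [0.613, 0.0532, 0.1224]
ee_rot: [-3.141, -1.048, 0.181]
force: [-0.2, -0.6, -1.6]
width: 0.017
gripper_force: 30.0
t 56.33 [0.613  0.0532 0.1224] [-3.141 -1.048  0.181] F [-0.2 -0.6 -1.6] w 0.017 gf 30.0
grip [0.5971 0.0502 0.1319] eye est [0.5971 0.0502 0.2219] px [320.1 117.7] hook tip px [320.8  92.1]
[278, 0, 89, 215, 6049] [325.3 133.3]
dark top rows [(308, [110]), (314, [109]), (320, [0]), (326, [0]), (332, [0])]
```

```bash
python3 -c "
from h import *
wsh((.0495,.0055,0),(.0495,.0055,-.010),(.0505,.0055,-.020),(.0505,.0055,-.0255))"
```

```text
(0.0495, 0.0055, 0) -> [2.48, 0.35, 4.31]
(0.0495, 0.0055, -0.01) -> [1.61, 0.35, 4.8]
(0.0505, 0.0055, -0.02) -> [0.79, 0.37, 5.39]
(0.0505, 0.0055, -0.0255) -> [0.32, 0.37, 5.66]
```

```bash
python3 -m creep '[[[1.2,0.8,0.1,1.4,0,0,0],[1.2,1.6,0.25,2.8,0,0,0],[1.2,2.5,0.35,4.3,0,0,0],[1.2,2.5,0.35,4.3,0,0,0],[1.2,2.5,0.35,4.3,0,0,0],[1.2,1.6,0.35,4.8,0,0,0],[1.2,1.2,0.36,5.1,0,0,0],[1.2,0.8,0.37,5.4,0,0,0],[1.2,0.8,0.37,5.4,0,0,0]]]' 30; python3 -m creep '[[[1.2,-0.17,0,0.1,0,0,0],[1.2,-0.4,0,0.23,0,0,0],[1.2,-0.4,0,0.23,0,0,0]]]' 30; python3 -c "
from h import *
h=np.array([np.cos(.18),np.sin(.18),0]);z=np.array([0,0,1])
wsh(.003*z,-.03*h+.003*z,-.045*h+.02*z,-.055*h+.10*z)"
```

```text
t: 57.5
eef_pos: [0.6638, 0.0581, 0.1019]
ee_rot: [-3.14, -1.048, 0.178]
force: [-0.1, -0.7, -0.9]
width: 0.0174
gripper_force: 30.0
t: 57.88
eef_pos: [0.6655, 0.0582, 0.0997]
ee_rot: [3.141, -1.053, 0.181]
force: [0.9, 0.2, 4.5]
width: 0.0171
gripper_force: 30.0
[0.    0.    0.003] -> [0.26, 0.0, -0.15]
[-0.02951531 -0.00537089  0.003     ] -> [-1.22, -0.0, -2.75]
[-0.04427297 -0.00805633  0.02      ] -> [-0.49, -0.0, -4.9]
[-0.0541114  -0.00984663  0.1       ] -> [5.96, 0.0, -9.73]
```

```bash
python3 -m creep '[[[1.2,0,0,0,0,0,0],[2.5,0.1,0,-0.06,0,0,0],[4,0.1,0,-0.06,0,0,0],[4,0.1,0,-0.06,0,0,0],[4,0.1,0,-0.06,0,0,0],[4,-0.5,0,-1.4,0,0,0],[4,-1.2,0,-2.7,0,0,0],[4,-0.5,0,-4.9,0,0,0],[4,3,0,-7.5,0,0,0],[5,6,0,-9.7,0,0,0],[7,6,0,-9.7,0,0,0],[7,6,0,-9.7,0,0,0],[7,6,0,-9.7,0,0,0]]]' 30; python3 - <<'E'
from simq import *
from m import blobs
rep();T9=grab_frame("top");cv2.imwrite("pics/t18.png",T9);pt,ft=K("top")
for b in blobs(T9,(15,110,110),(28,255,255),(240,160,380,250),30): print("T",b,onz(pt,ft,b[0]+.5,b[1]+.5,.01)[:2].round(4))
print(proj(pt,ft,[.652,.057,.078]))
T=1.05;r=(.503,-.14)
sim([((.598,.045,.194),.18,T,0),((.56,-.08,.2),.3,T,0),((*r,.2),.3,T,0),((*r,.042),.3,T,0),((*r,.042),.15,T,0),((*r,.13),.15,T,0),((.603,-.065,.133),.15,T,0),((.655,-.060,.13),.15,T,0),((.655,-.060,.105),.15,T,0)])
seq(((.56,-.08,.2),.3,T,0),((*r,.2),.3,T,0))
E
```

```text
t: 59.5
eef_pos: [0.6096, 0.0487, 0.1975]
ee_rot: [-3.141, -1.048, 0.18]
force: [-1.1, 0.3, -0.4]
width: 0.0688
gripper_force: 0.0
t 59.5 [0.6096 0.0487 0.1975] [-3.141 -1.048  0.18 ] F [-1.1  0.3 -0.4] w 0.0688 gf 0.0
T (np.float64(289.2), np.float64(162.0), 32, 7, 6) [0.7137 0.0732]
T (np.float64(292.9), np.float64(180.6), 134, 16, 13) [0.6546 0.0599]
T (np.float64(310.3), np.float64(208.9), 112, 35, 9) [0.5667 0.0035]
T (np.float64(314.9), np.float64(181.3), 90, 15, 13) [ 0.654  -0.0091]
T (np.float64(355.6), np.float64(231.3), 150, 15, 14) [ 0.5    -0.1384]
[293.4557674  178.20169057]
start [-0.2   0.05 -0.6  -1.82 -0.34 -2.67] 2e-24
q [-0.51  0.07 -0.54 -1.46 -0.69 -2.8 ] maxstep 0.05 cost 1e-26 wmid [ 0.37 -0.21  0.54]
q [-0.72  0.06 -0.55 -1.37 -0.86 -2.75] maxstep 0.02 cost 4e-21 wmid [ 0.31 -0.28  0.53]
q [-0.91  0.52 -0.63 -1.67 -0.95 -2.06] maxstep 0.06 cost 7e-19 wmid [ 0.3  -0.38  0.3 ]
q [-0.96  0.53 -0.73 -1.85 -0.94 -1.91] maxstep 0.02 cost 5e-22 wmid [ 0.25 -0.36  0.28]
q [-0.82  0.21 -0.67 -1.65 -0.8  -2.39] maxstep 0.04 cost 3e-19 wmid [ 0.28 -0.31  0.43]
q [-0.55  0.25 -0.61 -1.88 -0.62 -2.37] maxstep 0.02 cost 2e-20 wmid [ 0.38 -0.23  0.43]
q [-0.48  0.3  -0.53 -1.92 -0.57 -2.39] maxstep 0.01 cost 2e-25 wmid [ 0.44 -0.23  0.43]
q [-0.52  0.37 -0.56 -2.   -0.63 -2.25] maxstep 0.01 cost 1e-23 wmid [ 0.43 -0.25  0.39]
[-3.33, 11.55, -4.51] [0.104, 0.003, -0.06] rows 2.1
[-6.67, 16.43, -10.29] [0.104, 0.003, -0.06] rows 1.3
```

```bash
python3 -m creep '[[[7,-1.5,5.5,-2.2,0.05,0,-0.03],[7,-3.3,11.5,-4.5,0.1,0,-0.06],[7,-6.7,16.4,-10.3,0.1,0,-0.06],[7,-6.7,16.4,-10.3,0,0,0],[7,-6.7,16.4,-10.3,0,0,0],[7,-6.7,16.4,-10.3,0,0,0],[7,-6.7,16.4,-10.3,0,0,0]]]'; python3 - <<'E'
from h import *
T=1.05;r=(.503,-.14);rep()
seq(((*r,.2),.15,T,0),((*r,.042),.15,T,0))
E
```

```text
t: 60.42
eef_pos: [0.5199, -0.1343, 0.1913]
ee_rot: [-3.14, -1.048, 0.181]
force: [-0.2, -0.1, 0.4]
width: 0.07
gripper_force: 0.0
t 60.42 [ 0.5199 -0.1343  0.1913] [-3.14  -1.048  0.181] F [-0.2 -0.1  0.4] w 0.07 gf 0.0
[-0.12, 0.31, -0.08] [-0.028, 0.002, 0.015] rows 0.2
[-13.82, 0.32, 7.8] [-0.028, 0.002, 0.015] rows 2.5
```

```bash
python3 -m creep '[[[7,-3,0.3,1.6,-0.028,0,0.015],[7,-6,0.3,3.3,-0.028,0,0.015],[7,-9,0.3,5,-0.028,0,0.015],[7,-12,0.3,6.8,-0.028,0,0.015],[7,-13.7,0.3,7.8,-0.028,0.002,0.015],[6,-13.7,0.3,7.8,-0.028,0.002,0.015],[4,-13.7,0.3,7.8,-0.028,0.002,0.015],[2.5,-13.7,0.3,7.8,-0.028,0.002,0.015],[1.2,-13.7,0.3,7.8,-0.028,0.002,0.015],[1.2,-13.7,0.3,7.8,-0.028,0.002,0.015],[1.2,-13.7,0.3,7.8,-0.028,0.002,0.015],[1.2,-13.7,0.3,7.8,-0.028,0.002,0.015]]]' 30; python3 - <<'E'
from h import *
T=1.05;r=(.503,-.14);rep()
seq(((*r,.08),.15,T,0),((*r,.13),.15,T,0),((.603,-.065,.1325),.15,T,0))
E
```

```text
t: 61.92
eef_pos: [0.5194, -0.1378, 0.0344]
ee_rot: [3.139, -1.051, 0.151]
force: [-2.0, 0.1, 3.4]
width: 0.0171
gripper_force: 30.0
t 61.92 [ 0.5194 -0.1378  0.0344] [ 3.139 -1.051  0.151] F [-2.   0.1  3.4] w 0.0171 gf 30.0
[3.14, -0.03, -1.82] [0.002, -0.001, 0.0] rows 0.6
[7.48, -0.02, -4.3] [0.002, -0.001, 0.0] rows 0.8
[13.16, -5.96, 5.12] [0.002, -0.001, 0.0] rows 2.0
```

```bash
python3 -m creep '[[[1.2,1.5,0,-0.9,0,0,0],[1.2,3.1,0,-1.8,0,0,0],[1.2,7.5,0,-4.3,0,0,0],[1.2,9.4,-2,-1.2,0,0,0],[1.2,11.3,-4,2,0,0,0],[1.2,13.2,-6,5.1,0,0,0],[1.2,13.2,-6,5.1,0,0,0],[1.2,13.2,-6,5.1,0,0,0],[1.2,13.2,-6,5.1,0,0,0]]]' 30; python3 hang.py .0892 '[.658,-.0615,.199]' 19; python3 -c "
from h import *
s=get_state();r=R.from_euler('xyz',s['ee_rot']);g=np.array(s['eef_pos'])-.0188*r.apply([0,0,1]);e=g+[.002,0,.0892]
d=np.array([.6545,-.0595,.222])-e;print(d.round(4));wsh(d,d+[0,0,-.01],d+[.001,0,-.02])"
```

```text
t: 63.05
eef_pos: [0.6183, -0.0627, 0.1226]
ee_rot: [3.14, -1.05, 0.149]
force: [0.1, -0.5, -1.5]
width: 0.0172
gripper_force: 30.0
t 63.05 [ 0.6183 -0.0627  0.1226] [ 3.14  -1.05   0.149] F [ 0.1 -0.5 -1.5] w 0.0172 gf 30.0
grip [ 0.6023 -0.0653  0.1321] eye est [ 0.6023 -0.0653  0.2213] px [320.7 119.4] hook tip px [325.1  92.1]
[274, 0, 95, 215, 5105] [323.9 130.3]
dark top rows [(308, [114]), (314, [112]), (320, [110]), (326, [0]), (332, [0])]
[0.0502 0.0058 0.0007]
[0.05017665 0.00577116 0.00066071] -> [2.57, 0.17, 4.35]
[ 0.05017665  0.00577116 -0.00933929] -> [1.7, 0.17, 4.84]
[ 0.05117665  0.00577116 -0.01933929] -> [0.88, 0.18, 5.43]
```

```bash
python3 -m creep '[[[1.2,0.8,0.05,1.4,0,0,0],[1.2,1.7,0.1,2.8,0,0,0],[1.2,2.57,0.17,4.35,0,0,0],[1.2,2.57,0.17,4.35,0,0,0],[1.2,2.57,0.17,4.35,0,0,0],[1.2,1.7,0.17,4.85,0,0,0],[1.2,1.3,0.17,5.1,0,0,0],[1.2,0.9,0.18,5.4,0,0,0],[1.2,0.9,0.18,5.4,0,0,0]]]' 30; python3 -m creep '[[[1.2,-0.17,0,0.1,0,0,0],[1.2,-0.4,0,0.23,0,0,0],[1.2,-0.4,0,0.23,0,0,0]]]' 30; python3 -c "
from h import *
h=np.array([np.cos(.15),np.sin(.15),0]);z=np.array([0,0,1])
wsh(-.03*h+.002*z,-.045*h+.02*z,-.055*h+.10*z)"
```

```text
t: 64.22
eef_pos: [0.6698, -0.0566, 0.1035]
ee_rot: [3.141, -1.05, 0.148]
force: [-0.0, -0.3, -1.7]
width: 0.0173
gripper_force: 30.0
t: 64.6
eef_pos: [0.6709, -0.0565, 0.1005]
ee_rot: [3.14, -1.053, 0.15]
force: [0.3, -0.3, 3.4]
width: 0.0176
gripper_force: 30.0
[-0.02966313 -0.00448314  0.002     ] -> [-1.31, 0.0, -2.71]
[-0.0444947  -0.00672472  0.02      ] -> [-0.49, 0.01, -4.9]
[-0.05438241 -0.0082191   0.1       ] -> [5.96, 0.02, -9.73]
```

```bash
python3 -m creep '[[[1.2,0,0,0,0,0,0],[2.5,0.1,0,-0.06,0,0,0],[4,0.1,0,-0.06,0,0,0],[4,0.1,0,-0.06,0,0,0],[4,0.1,0,-0.06,0,0,0],[4,-0.5,0,-1.4,0,0,0],[4,-1.3,0,-2.7,0,0,0],[4,-0.5,0,-4.9,0,0,0],[4,3,0,-7.5,0,0,0],[5,6,0,-9.7,0,0,0],[7,6,0,-11,0,0,0],[7,6,0,-12,0,0,0],[7,6,0,-12,0,0,0]]]' 30; python3 - <<'E'
from h import *
rep();T=grab_frame("top");cv2.imwrite("pics/t20.png",T);S=grab_frame("scene");cv2.imwrite("pics/s20.png",S)
c=np.zeros((600,800,3),np.uint8);c[:330]=cv2.resize(S[110:275,150:550],(800,330));c[330:]=cv2.resize(T[140:275,230:480],(500,270)).repeat(1,0) if 0 else 0
c[330:,:500]=cv2.resize(T[140:275,230:480],(500,270));cv2.imwrite("pics/v20.png",c)
E
```

```text
t: 66.22
eef_pos: [0.5954, -0.0672, 0.2116]
ee_rot: [3.138, -1.051, 0.152]
force: [0.6, -0.1, -1.5]
width: 0.069
gripper_force: 0.0
t 66.22 [ 0.5954 -0.0672  0.2116] [ 3.138 -1.051  0.152] F [ 0.6 -0.1 -1.5] w 0.069 gf 0.0
```

View pics/v20.png

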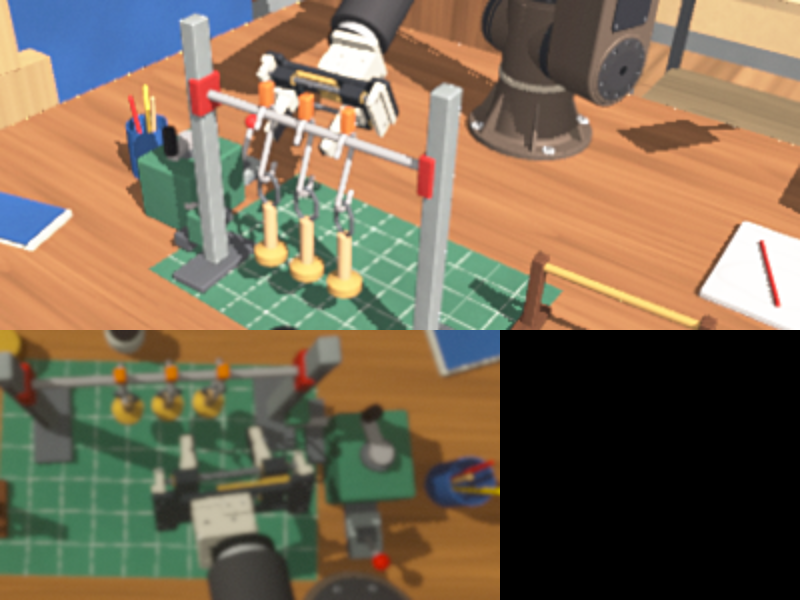

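```bash
python3 - <<'E'
from simq import *
T=1.05
s=get_state();print(np.round(s["q"],2))
a=(.53,-.12,.24)
sim([((.58,-.07,.221),.15,T,0),(a,.8,T,0)])
q=np.array([-.5,.1,-.4,-1.3,-1,.4])
sim([(a,.8,T,1),((.52,-.15,.27),.8,0,1),((.52,-.22,.30),np.pi-1.497,0,1)],q)
seq((a,.8,T,0))
from m import *
K2=tri([ray(pt,ft,415.8,182.4),ray(ps,fs,235.2,181)]);print("knob tri",K2)
h=cv2.cvtColor(S,cv2.COLOR_BGR2HSV)
print(blobs(S,(0,0,0),(179,255,50),(225,165,245,195),10))
E
```

```text
[-0.35 -0.01 -0.55 -1.48 -0.43 -2.98]
start [-0.34 -0.01 -0.54 -1.47 -0.42 -2.99] 3e-27
q [-0.66  0.21 -0.26 -1.14 -1.25 -2.77] maxstep 0.08 cost 9e-20 wmid [ 0.43 -0.33  0.57]
start [-0.66  0.21 -0.26 -1.14 -1.25  0.38] 2e-31
q [ 0.08  0.12 -0.24  0.   -1.2  -0.85] maxstep 0.12 cost 7e-20 wmid [0.5  0.04 0.63]
q [-0.05  0.15 -0.15  0.   -1.28  0.13] maxstep 0.08 cost 2e-21 wmid [ 0.53 -0.03  0.66]
[-1.28, 3.23, -6.2] [0.566, -0.0, -0.324] rows 3.5
knob tri (array([ 0.63438425, -0.28354968,  0.15522734]), [np.float64(0.0008747093615902998), np.float64(0.0008747093615902255)])
[(np.float64(234.6), np.float64(180.8), 84, 7, 14)]
```

```bash
python3 -m creep '[[[7,-0.3,0.8,-1.5,0.14,0,-0.08],[7,-0.6,1.6,-3,0.28,0,-0.16],[7,-1,2.4,-4.6,0.42,0,-0.24],[7,-1.3,3.2,-6.2,0.566,0,-0.324],[7,-1.3,3.2,-6.2,0.566,0,-0.324],[7,-1.3,3.2,-6.2,0.566,0,-0.324],[7,-1.3,3.2,-6.2,0.566,0,-0.324]]]' && python3 -m creep '[[[7,0,0,0,0,0,-0.18],[7,0,0,0,0,0,-0.36],[7,0,0,0,0,0,-0.54],[7,0,0,0,0,0,-0.72],[7,0,0,0,0,0,-0.9],[7,0,0,0,0,0,-1.08],[7,0,0,0,0,0,-1.26],[7,0,0,0,0,0,-1.44],[7,0,0,0,0,0,-1.62],[7,0,0,0,0,0,-1.8],[7,0,0,0,0,0,-1.98],[7,0,0,0,0,0,-2.16],[7,0,0,0,0,0,-2.34],[7,0,0,0,0,0,-2.52],[7,0,0,0,0,0,-2.7],[7,0,0,0,0,0,-2.88],[7,0,0,0,0,0,-3.0],[7,0,0,0,0,0,-3.1],[7,0,0,0,0,0,-3.14],[7,0,0,0,0,0,-3.14]]]'; python3 - <<'E'
from h import *
print(np.round(get_state()["q"],2))
seq(((.52,-.15,.27),.8,0,1),((.54,-.22,.30),np.pi-1.497,0,1))
E
```

```text
t: 67.2
eef_pos: [0.5415, -0.1071, 0.2306]
ee_rot: [-3.141, -1.051, 0.8]
force: [1.1, 0.3, 0.2]
width: 0.07
gripper_force: 0.0
t: 69.7
eef_pos: [0.5415, -0.107, 0.2312]
ee_rot: [3.14, 1.05, -2.343]
force: [0.4, -0.0, -0.4]
width: 0.0701
gripper_force: 0.0
[-0.66  0.21 -0.27 -1.14 -1.25  0.38]
[0.54, -1.45, -4.97] [0.0, 1.05, -0.0] rows 5.6
[-0.26, -7.76, -9.61] [-0.442, 0.985, -0.764] rows 4.5
```

```bash
python3 -m creep '[[[7,0.1,-0.3,-1,0,0.18,0],[7,0.2,-0.6,-2,0,0.36,0],[7,0.3,-0.9,-3,0,0.54,0],[7,0.4,-1.2,-4,0,0.72,0],[7,0.5,-1.4,-5,0,0.9,0],[7,0.5,-1.4,-5,0,1.05,0],[7,0.5,-1.4,-5,0,1.05,0],[7,0.2,-3,-6.5,-0.11,1.04,-0.19],[7,0,-5,-8,-0.22,1.03,-0.38],[7,-0.2,-6.5,-9,-0.33,1.01,-0.57],[7,-0.3,-7.8,-9.6,-0.442,0.985,-0.764],[7,-0.3,-7.8,-9.6,-0.442,0.985,-0.764],[7,-0.3,-7.8,-9.6,-0.442,0.985,-0.764],[7,-0.3,-7.8,-9.6,-0.442,0.985,-0.764]]]'; python3 - <<'E'
from m import *
rep();p,f=K("wrist");W=grab_frame("wrist");cv2.imwrite("pics/w21.png",W)
hub0=[.587,-.3045]
for n,X in(("knobtop",[.634,-.28,.18]),("hub",[*hub0,.13]),("lock",[.4346,-.3119,.0939])): print(n,proj(p,f,X).round(1))
print("dark",[b for b in blobs(W,(0,0,0),(179,255,55),(150,0,500,240),60)])
print("red",[(b,onz(p,f,b[0],b[1],.094).round(4)) for b in blobs(W,(0,170,110),(4,255,255),(0,0,640,260),20)])
g=blobs(W,(60,60,40),(95,255,255),(0,0,640,300),1500);print("green",g)
E
```

```text
t: 71.45
eef_pos: [0.5403, -0.2209, 0.2811]
ee_rot: [-3.141, 0.001, -1.5]
force: [0.1, 0.3, 0.2]
width: 0.0697
gripper_force: 0.0
t 71.45 [ 0.5403 -0.2209  0.2811] [-3.141e+00  1.000e-03 -1.500e+00] F [0.1 0.3 0.2] w 0.0697 gf 0.0
knobtop [222.7 132.1]
hub [281.6 109.4]
lock [412.3 113.6]
dark [(np.float64(201.8), np.float64(231.3), 348, 92, 35), (np.float64(225.3), np.float64(128.4), 625, 34, 23), (np.float64(465.2), np.float64(238.0), 206, 69, 3)]
red [((np.float64(413.7), np.float64(112.4), 336, 22, 21), array([ 0.4331, -0.3134,  0.094 ]))]
green [(np.float64(223.3), np.float64(177.4), 1798, 57, 54), (np.float64(292.7), np.float64(118.3), 9932, 118, 126)]
```

```bash
python3 - <<'E'
from m import *
p,f=K("wrist");W=cv2.imread("pics/w21.png");h=cv2.cvtColor(W,cv2.COLOR_BGR2HSV)
m=cv2.inRange(h,(0,0,0),(179,255,60));n,l,s,c=cv2.connectedComponentsWithStats(m[100:160,190:260]);i=1+np.argmax(s[1:,4]);x,y,w,hh,a=s[i];x+=190;y+=100;print(x,y,w,hh,a)
print("outer top",onz(p,f,x,y+hh/2,.180).round(4),"inner bottom",onz(p,f,x+w,y+hh/2,.135).round(4))
# left 20px column part = top disc
print("v range y:",onz(p,f,x+10,y,.18)[1].round(4),onz(p,f,x+10,y+hh,.18)[1].round(4),onz(p,f,x+10,y,.135)[1].round(4),onz(p,f,x+10,y+hh,.135)[1].round(4))
# hub: grey bright disc
for b in blobs(W,(0,0,110),(179,60,255),(240,80,320,140),60): print("grey",b,onz(p,f,b[0]+.5,b[1]+.5,.13).round(4))
# gearbox top from green: corners
g=cv2.inRange(h,(60,60,40),(95,255,255));n,l,s,c=cv2.connectedComponentsWithStats(g);i=[k for k in range(1,n) if s[k][4]>5000][0]
cs,_=cv2.findContours((l==i).astype(np.uint8),0,1);r=cv2.minAreaRect(max(cs,key=cv2.contourArea));print(r);q=cv2.boxPoints(r);print([onz(p,f,*t,.11)[:2].round(3).tolist() for t in q],onz(p,f,*r[0],.11).round(4))
E
```

```text
209 118 34 23 627
outer top [ 0.6468 -0.2815  0.18  ] inner bottom [ 0.6273 -0.2809  0.135 ]
v range y: -0.2923 -0.2716 -0.2913 -0.267
grey (np.float64(275.2), np.float64(117.3), 1643, 66, 39) [ 0.5932 -0.2953  0.13  ]
((285.8069763183594, 125.41390991210938), (126.76958465576172, 114.13499450683594), 88.13232421875)
[[0.652, -0.349], [0.527, -0.361], [0.509, -0.219], [0.65, -0.205]] [ 0.5843 -0.2874  0.11  ]
```

```bash
python3 - <<'E'
from h import *
s=get_state();r0=R.from_euler('xyz',s["ee_rot"])
k=np.array([.637,-.282])
for z in(.23,.162): 
    d=np.array([*k,z-.0188])-s["eef_pos"];print((r0.inv().apply(d)*100).round(2))
c=np.array([.587,-.3045]);f0=np.arctan2(*(k-c)[::-1]);print(f0,np.linalg.norm(k-c))
for n in range(1,21):
    f=f0+n*np.pi/10;d=.055*np.array([np.cos(f)-np.cos(f0),np.sin(f)-np.sin(f0),0]);print(n,(Rt(-1.5).inv().apply(d)*100).round(2)[:2].tolist(),end=" ")
E
```

```text
[ 6.8  -9.2   6.99]
[ 6.8  -9.19 13.79]
0.4228539261329407 0.05482928049865332
1 [-1.5, 0.84] 2 [-2.67, 2.1] 3 [-3.39, 3.66] 4 [-3.6, 5.37] 5 [-3.27, 7.06] 6 [-2.43, 8.56] 7 [-1.17, 9.73] 8 [0.4, 10.45] 9 [2.1, 10.66] 10 [3.79, 10.33] 11 [5.3, 9.49] 12 [6.47, 8.22] 13 [7.19, 6.66] 14 [7.39, 4.95] 15 [7.06, 3.27] 16 [6.22, 1.76] 17 [4.96, 0.59] 18 [3.4, -0.13] 19 [1.69, -0.33] 20 [0.0, 0.0]
```

```bash
python3 -m creep '[[[5,3.4,-4.6,3,0,0,0],[5,6.8,-9.2,5,0,0,0],[5,6.8,-9.2,7,0,0,0],[5,6.8,-9.2,7,0,0,0],[5,6.8,-9.2,7,0,0,0],[5,6.8,-9.2,9,0,0,0],[5,6.8,-9.2,12,0,0,0],[5,6.8,-9.2,13.8,0,0,0],[5,6.8,-9.2,13.8,0,0,0],[3,6.8,-9.2,13.8,0,0,0],[1.6,6.8,-9.2,13.8,0,0,0],[1.6,6.8,-9.2,13.8,0,0,0],[1.6,6.8,-9.2,13.8,0,0,0],[1.6,6.8,-9.2,13.8,0,0,0],[1.6,6.8,-9.2,13.8,0,0,0]]]' 15
```

```text
t: 73.38
eef_pos: [0.638, -0.282, 0.1436]
ee_rot: [-3.141, -0.0, -1.497]
force: [2.2, 0.9, 2.3]
width: 0.0217
gripper_force: 15.0
```

```bash
python3 -m creep '[[[1.6,-1.5,0.84,0,0,0,0],[1.6,-2.67,2.1,0,0,0,0],[1.6,-3.39,3.66,0,0,0,0],[1.6,-3.6,5.37,0,0,0,0],[1.6,-3.27,7.06,0,0,0,0],[1.6,-3.27,7.06,0,0,0,0]]]' 20; python3 -c "
from h import *
s=get_state();k=np.array(s['eef_pos'][:2]);print(k-np.array([.587,-.3045]),np.linalg.norm(k-np.array([.587,-.3045])),s['moment'])
f0=.4228+np.pi/2
for n in range(1,21):
    f=f0+n*np.pi/10;d=.055*np.array([np.cos(f)-np.cos(f0),np.sin(f)-np.sin(f0),0]);print(n,(Rt(-1.497).inv().apply(d)*100).round(2)[:2].tolist(),end=' ')"
```

```text
t: 74.12
eef_pos: [0.5627, -0.2521, 0.1435]
ee_rot: [3.14, 0.003, -1.497]
force: [-5.6, 14.0, 11.7]
width: 0.0214
gripper_force: 20.0
[-0.02430179  0.05243965] 0.05779700649380536 [ 5.21232112e+00  2.03711846e+00 -2.45432944e-03]
1 [0.83, 1.51] 2 [2.09, 2.68] 3 [3.65, 3.41] 4 [5.36, 3.62] 5 [7.05, 3.29] 6 [8.55, 2.45] 7 [9.73, 1.2] 8 [10.46, -0.36] 9 [10.67, -2.07] 10 [10.34, -3.76] 11 [9.5, -5.27] 12 [8.24, -6.44] 13 [6.68, -7.17] 14 [4.98, -7.38] 15 [3.29, -7.05] 16 [1.78, -6.22] 17 [0.61, -4.96] 18 [-0.12, -3.4] 19 [-0.33, -1.69] 20 [0.0, 0.0]
```

```bash
cat > crank.py <<'E'
from h import *
import sys
hx,hy,cx,cy,f0,N=map(float,sys.argv[1:])
for n in range(1,int(N)+1):
    f=f0+n*np.pi/10;d=np.array([hx+.055*np.cos(f)-cx,hy+.055*np.sin(f)-cy,0]);print(n,(Rt(-1.497).inv().apply(d)*100).round(2)[:2].tolist(),end=' ')
E
python3 crank.py .586 -.302 .565 -.2544 2.0077 20
```

```text
1 [0.62, 1.7] 2 [1.89, 2.86] 3 [3.46, 3.56] 4 [5.17, 3.75] 5 [6.86, 3.4] 6 [8.35, 2.54] 7 [9.5, 1.27] 8 [10.21, -0.3] 9 [10.4, -2.01] 10 [10.04, -3.7] 11 [9.19, -5.19] 12 [7.91, -6.35] 13 [6.34, -7.05] 14 [4.63, -7.24] 15 [2.95, -6.88] 16 [1.46, -6.03] 17 [0.3, -4.75] 18 [-0.41, -3.18] 19 [-0.59, -1.47] 20 [-0.24, 0.21]
```

```bash
python3 -m creep '[[[1.6,0.62,1.7,0,0,0,0],[1.6,1.89,2.86,0,0,0,0],[1.6,3.46,3.56,0,0,0,0],[1.6,5.17,3.75,0,0,0,0],[1.6,6.86,3.4,0,0,0,0],[1.6,8.35,2.54,0,0,0,0],[1.6,9.5,1.27,0,0,0,0],[1.6,10.21,-0.3,0,0,0,0],[1.6,10.4,-2.01,0,0,0,0],[1.6,10.04,-3.7,0,0,0,0],[1.6,10.04,-3.7,0,0,0,0]]]' 20; python3 -c "
from h import *
p,f=K('scene');S=grab_frame('scene');h=cv2.cvtColor(S,cv2.COLOR_BGR2HSV)
m=cv2.inRange(h,(0,180,150),(4,255,255))[130:230,350:375];ys,xs=np.nonzero(m);print('slide v',ys.mean()+130,ys.min()+130,ys.max()+130)
m=cv2.inRange(cv2.cvtColor(cv2.imread('pics/scene0.png'),cv2.COLOR_BGR2HSV),(0,180,150),(4,255,255))[130:230,350:375];ys,xs=np.nonzero(m);print('start slide v',ys.mean()+130,ys.min()+130,ys.max()+130)
print(proj(p,f,[.641,.165,.287]),proj(p,f,[.641,.165,.337]))"
```

```text
t: 75.5
eef_pos: [0.6088, -0.3518, 0.1434]
ee_rot: [3.14, 0.001, -1.497]
force: [-1.6, 6.8, 9.7]
width: 0.0219
gripper_force: 20.0
slide v 190.61290322580646 180 200
start slide v 198.07142857142856 188 208
[363.32179595 194.25411094] [364.80399057 174.41065697]
```

```bash
python3 crank.py .586 -.3015 .6092 -.3519 5.149 20
```

```text
1 [-0.91, -1.5] 2 [-2.18, -2.66] 3 [-3.75, -3.37] 4 [-5.46, -3.55] 5 [-7.15, -3.2] 6 [-8.64, -2.35] 7 [-9.8, -1.07] 8 [-10.5, 0.5] 9 [-10.69, 2.21] 10 [-10.34, 3.89] 11 [-9.48, 5.39] 12 [-8.21, 6.54] 13 [-6.64, 7.25] 14 [-4.93, 7.44] 15 [-3.25, 7.08] 16 [-1.75, 6.23] 17 [-0.6, 4.95] 18 [0.11, 3.39] 19 [0.3, 1.67] 20 [-0.06, -0.01]
```

```bash
python3 -m creep '[[[1.6,-0.91,-1.5,0,0,0,0],[1.6,-2.18,-2.66,0,0,0,0],[1.6,-3.75,-3.37,0,0,0,0],[1.6,-5.46,-3.55,0,0,0,0],[1.6,-7.15,-3.2,0,0,0,0],[1.6,-8.64,-2.35,0,0,0,0],[1.6,-9.8,-1.07,0,0,0,0],[1.6,-10.5,0.5,0,0,0,0],[1.6,-10.69,2.21,0,0,0,0],[1.6,-10.34,3.89,0,0,0,0],[1.6,-9.48,5.39,0,0,0,0],[1.6,-8.21,6.54,0,0,0,0],[1.6,-6.64,7.25,0,0,0,0],[1.6,-4.93,7.44,0,0,0,0],[1.6,-3.25,7.08,0,0,0,0],[1.6,-1.75,6.23,0,0,0,0],[1.6,-0.6,4.95,0,0,0,0],[1.6,0.11,3.39,0,0,0,0],[1.6,0.3,1.67,0,0,0,0],[1.6,0,0,0,0,0,0]]]' 20; python3 crank.py .586 -.3015 .6092 -.3519 5.149 5; python3 -c "
from h import *
S=grab_frame('scene');h=cv2.cvtColor(S,cv2.COLOR_BGR2HSV)
m=cv2.inRange(h,(0,180,150),(4,255,255))[130:230,350:375];ys,xs=np.nonzero(m);print('slide v',ys.mean()+130,ys.min()+130,ys.max()+130)"
```

```text
t: 78.05
eef_pos: [0.607, -0.3526, 0.1433]
ee_rot: [3.137, 0.001, -1.498]
force: [-7.6, 7.9, 13.8]
width: 0.0216
gripper_force: 20.0
1 [-0.91, -1.5] 2 [-2.18, -2.66] 3 [-3.75, -3.37] 4 [-5.46, -3.55] 5 [-7.15, -3.2] slide v 180.1985294117647 169 190
```

```bash
python3 -m creep '[[[1.6,-0.91,-1.5,0,0,0,0],[1.6,-2.18,-2.66,0,0,0,0],[1.6,-3.75,-3.37,0,0,0,0],[1.6,-5,-3.53,0,0,0,0],[1.6,-5.46,-3.55,0,0,0,0],[1.6,-5.46,-3.55,0,0,0,0],[1.6,-5.46,-3.55,0,0,0,0]]]' 20; python3 -c "
from h import *
S=grab_frame('scene');h=cv2.cvtColor(S,cv2.COLOR_BGR2HSV)
m=cv2.inRange(h,(0,180,150),(4,255,255))[130:230,350:375];ys,xs=np.nonzero(m);print('slide v',ys.mean()+130,ys.min()+130,ys.max()+130)
k=np.array(get_state()['eef_pos'][:2])-[.586,-.3015];print(np.arctan2(k[1],k[0])-.074,np.linalg.norm(k))"
```

```text
t: 78.97
eef_pos: [0.6413, -0.2968, 0.1436]
ee_rot: [-3.14, -0.002, -1.497]
force: [4.1, -2.7, 4.6]
width: 0.0218
gripper_force: 20.0
slide v 178.05925925925925 167 188
0.010904131379343984 0.055454957337688016
```

```bash
python3 -m creep '[[[1.6,-0.3,0.02,0,0,0,0],[1.6,-0.6,0.05,0,0,0,0],[1.6,-0.6,0.05,0,0,0,0],[1.6,-0.6,0.05,0,0,0,0]]]' 20
```

```text
t: 79.53
eef_pos: [0.6411, -0.295, 0.1438]
ee_rot: [-3.139, -0.007, -1.498]
force: [9.7, -20.2, -3.7]
width: 0.0216
gripper_force: 20.0
```

```bash
python3 -m creep '[[[1.6,-0.3,0.03,0,0,0,0],[1.6,-0.5,0.06,0,0,0,0],[1.6,-0.5,0.06,0,0,0,0],[1.6,-0.5,0.06,0,0,0,0]]]' 20
```

```text
t: 80.03
eef_pos: [0.6406, -0.2904, 0.1437]
ee_rot: [-3.138, -0.007, -1.498]
force: [10.6, -22.6, -3.9]
width: 0.0216
gripper_force: 20.0
```

```bash
python3 -m creep '[[[3,0.3,0,0,0,0,0],[5,0.3,0,0,0,0,0],[5,0.3,0,0,0,0,0],[5,0.3,0,0,0,0,0],[5,0.3,0,-3,0,0,0],[5,0.3,0,-7,0,0,0],[5,0.3,0,-9,0,0,0],[5,0.3,0,-9,0,0,0],[5,0.3,0,-9,0,0,0]]]' 20; python3 - <<'E'
from m import *
rep();p,f=K("wrist");W=grab_frame("wrist");cv2.imwrite("pics/w30.png",W);h=cv2.cvtColor(W,cv2.COLOR_BGR2HSV)
print("red",[(b,onz(p,f,b[0],b[1],.094).round(4)) for b in blobs(W,(0,170,110),(4,255,255),(0,0,640,300),20)])
print("dark",[(b,onz(p,f,b[0],b[1],.17).round(4)) for b in blobs(W,(0,0,0),(179,255,55),(100,0,540,240),200)])
s=get_state();r0=R.from_euler('xyz',s["ee_rot"])
for X in([.45,-.31,.235],[.385,-.316,.22],[.385,-.316,.08],[.476,-.3095,.08]): print(X,(r0.inv().apply(np.array(X)-s["eef_pos"])*100).round(2))
T=cv2.imread("pics/t20.png")
print("pot blue",[(b,onz(pt,ft,b[0],b[1],.09).round(3)) for b in blobs(T,(105,120,60),(125,255,255),(435,190,500,235),40)])
E
```

```text
t: 81.15
eef_pos: [0.6381, -0.2865, 0.232]
ee_rot: [3.14, 0.001, -1.497]
force: [-0.1, 0.1, -0.1]
width: 0.0502
gripper_force: 0.0
t 81.15 [ 0.6381 -0.2865  0.232 ] [ 3.140e+00  1.000e-03 -1.497e+00] F [-0.1  0.1 -0.1] w 0.0502 gf 0.0
red [((np.float64(406.9), np.float64(25.6), 400, 34, 54), array([ 0.5659, -0.4568,  0.094 ])), ((np.float64(502.4), np.float64(180.6), 416, 26, 22), array([ 0.4337, -0.3134,  0.094 ]))]
dark [((np.float64(193.2), np.float64(238.0), 260, 88, 3), array([ 0.7471, -0.2556,  0.17  ])), ((np.float64(318.7), np.float64(197.6), 545, 27, 36), array([ 0.6397, -0.3004,  0.17  ])), ((np.float64(446.2), np.float64(238.0), 262, 89, 3), array([ 0.525 , -0.2716,  0.17  ]))]
[0.45, -0.31, 0.235] [ 0.95 18.92 -0.29]
[0.385, -0.316, 0.22] [ 1.07 25.45  1.22]
[0.385, -0.316, 0.08] [ 1.09 25.42 15.22]
[0.476, -0.3095, 0.08] [ 1.11 16.29 15.2 ]
pot blue [((np.float64(453.9), np.float64(219.1), 141, 26, 18), array([ 0.54 , -0.416,  0.09 ]))]
```

```bash
python3 -m creep '[[[3,0.3,6,0,0,0,0],[1,0.6,12,0,0,0,0],[0,0.9,18,0,0,0,0],[0,1.1,24,0.5,0,0,0],[0,1.1,25.4,1.2,0,0,0],[0,1.1,25.4,3,0,0,0],[0,1.1,25.4,7,0,0,0],[0,1.1,25.4,11,0,0,0],[0,1.1,25.4,15.2,0,0,0],[0,1.1,25.4,15.2,0,0,0],[0,1.1,25.4,15.2,0,0,0],[0,1.1,25.4,15.2,0,0,0]]]' 20; python3 -c "
from h import *
rep();wsh((.045,.003,0),(.07,.005,0),(.09,.0065,0),(.1,.0075,0))"
```

```text
t: 82.7
eef_pos: [0.3873, -0.317, 0.0827]
ee_rot: [-3.139, -0.001, -1.497]
force: [-0.5, -0.0, -0.1]
width: 0.0003
gripper_force: 0.0
t 82.7 [ 0.3873 -0.317   0.0827] [-3.139e+00 -1.000e-03 -1.497e+00] F [-0.5 -0.  -0.1] w 0.0003 gf 0.0
(0.045, 0.003, 0) -> [0.03, -4.51, 0.01]
(0.07, 0.005, 0) -> [0.02, -7.02, 0.02]
(0.09, 0.0065, 0) -> [0.02, -9.02, 0.02]
(0.1, 0.0075, 0) -> [-0.01, -10.03, 0.02]
```

```bash
python3 -m creep '[[[0,0,-1,0,0,0,0],[0,0,-2,0,0,0,0],[0,0,-3,0,0,0,0],[0,0,-4,0,0,0,0],[0,0,-5,0,0,0,0],[0,0,-6,0,0,0,0],[0,0,-7,0,0,0,0],[0,0,-7.8,0,0,0,0],[0,0,-8.5,0,0,0,0],[0,0,-8.5,0,0,0,0]]]' 20; python3 -m creep '[[[0,0,-0.3,0,0,0,0],[0,0,-0.6,0,0,0,0],[0,0,-0.6,0,0,0,0]]]' 20; python3 - <<'E'
from m import *
for n in("top","scene"):
    I=grab_frame(n);cv2.imwrite(f"pics/{n}31.png",I)
    print(n,blobs(I,(0,180,130),(5,255,255),(400,215,440,275) if n=="top" else (255,150,310,200),6))
y=.074
for nm,X in(("unl",[.4337,-.3134,.094]),("lock",[.4337+.0767*.997,-.3134+.0767*.074,.094])): print(nm,proj(pt,ft,X).round(1),proj(ps,fs,X).round(1))
E
```

```text
t: 83.95
eef_pos: [0.4714, -0.3103, 0.0809]
ee_rot: [3.141, 0.0, -1.497]
force: [0.4, -0.3, -0.1]
width: 0.0008
gripper_force: 0.0
t: 84.32
eef_pos: [0.477, -0.3099, 0.0811]
ee_rot: [3.141, 0.0, -1.497]
force: [-0.5, -0.1, 1.6]
width: 0.0002
gripper_force: 0.1
top []
scene []
unl [420.4 255.3] [275.2 170.7]
lock [418.2 228.6] [260.4 180. ]
```

```bash
python3 -m creep '[[[0,0,-0.3,0,0,0,0],[0,0,-0.6,0,0,0,0],[0,0,-0.6,0,0,0,0]]]' 20; python3 -m creep '[[[0,0,-0.3,0,0,0,0],[0,0,-0.6,0,0,0,0],[0,0,-0.6,0,0,0,0]]]' 20 | sed -n 2,4p;  python3 - <<'E'
from m import *
rep()
for n in("top","scene","wrist"):
    I=grab_frame(n);cv2.imwrite(f"pics/{n}32.png",I)
    print(n,blobs(I,(0,150,100),(6,255,255),{"top":(400,215,440,275),"scene":(245,150,310,200),"wrist":(250,80,460,260)}[n],5))
p,f=K("wrist");print(proj(p,f,[.5102,-.3077,.094]))
E
```

```text
t: 84.8
eef_pos: [0.4816, -0.3095, 0.0808]
ee_rot: [3.139, 0.001, -1.497]
force: [-4.7, -0.3, 1.6]
width: 0.0003
gripper_force: 2.5
eef_pos: [0.4822, -0.3093, 0.0807]
ee_rot: [3.13, 0.002, -1.498]
force: [-19.9, -2.8, 14.8]
t 85.17 [ 0.4822 -0.3093  0.0807] [ 3.130e+00  2.000e-03 -1.498e+00] F [-19.9  -2.8  14.8] w 0.0003 gf 10.5
top []
scene [(np.float64(261.3), np.float64(177.5), 12, 6, 4)]
wrist [(np.float64(272.5), np.float64(235.2), 46, 20, 3)]
[271.81740543 255.74134548]
```

```bash
python3 -m creep '[[[0,0,1.5,0,0,0,0],[0,0,4,0,0,0,0],[0,0,5,-4,0,0,0],[0,0,5,-9,0,0,0],[0,0,7,-14,0,0,0],[0,0,12,-16,0,0,0],[0,0,12,-16,0,0,0],[0,0,12,-16,0,0,0],[0,0,12,-16,0,0,0]]]' 20; python3 - <<'E'
from m import *
rep();Ss=grab_frame("scene");Ts=grab_frame("top");cv2.imwrite("pics/s40.png",Ss);cv2.imwrite("pics/t40.png",Ts)
a=blobs(Ss,(0,150,100),(6,255,255),(240,150,310,200),8);b=blobs(Ts,(0,150,100),(6,255,255),(400,205,440,275),5);print("lock",a,b)
print("hooks",blobs(Ss,(5,180,150),(15,255,255),(260,120,350,200),8))
print("hooks before",blobs(cv2.imread("pics/s20.png"),(5,180,150),(15,255,255),(260,120,350,200),8))
print("feet",blobs(Ss,(14,110,110),(28,255,255),(270,180,345,260),40));print("before",blobs(cv2.imread("pics/s20.png"),(14,110,110),(28,255,255),(270,180,345,270),40))
m=cv2.inRange(cv2.cvtColor(Ss,cv2.COLOR_BGR2HSV),(0,180,150),(4,255,255))[130:230,350:375];ys,xs=np.nonzero(m);print('slide v',ys.mean()+130)
for nm,X in(("lock",[.5102,-.3077,.094]),): print(nm,proj(pt,ft,X).round(1),proj(ps,fs,X).round(1))
for z in(.287,.337): print(proj(ps,fs,[.641,.16,z]))
E
```

```text
t: 86.45
eef_pos: [0.3697, -0.3177, 0.2404]
ee_rot: [3.141, 0.001, -1.497]
force: [0.4, -0.5, 0.5]
width: 0.0007
gripper_force: 0.0
t 86.45 [ 0.3697 -0.3177  0.2404] [ 3.141e+00  1.000e-03 -1.497e+00] F [ 0.4 -0.5  0.5] w 0.0007 gf 0.0
lock [(np.float64(261.7), np.float64(177.4), 15, 6, 4)] [(np.float64(418.0), np.float64(228.7), 60, 9, 9)]
hooks [(np.float64(280.0), np.float64(139.1), 28, 4, 10), (np.float64(300.0), np.float64(145.0), 29, 4, 10), (np.float64(321.7), np.float64(152.0), 32, 4, 10)]
hooks before [(np.float64(280.7), np.float64(157.1), 28, 5, 11), (np.float64(300.5), np.float64(164.7), 26, 4, 9), (np.float64(321.7), np.float64(171.0), 21, 3, 9)]
feet [(np.float64(284.6), np.float64(220.7), 178, 18, 25), (np.float64(302.9), np.float64(228.5), 194, 18, 26), (np.float64(321.6), np.float64(235.6), 209, 18, 33)]
before [(np.float64(285.1), np.float64(236.3), 166, 17, 16), (np.float64(302.9), np.float64(242.0), 205, 17, 31), (np.float64(321.7), np.float64(251.7), 187, 17, 19)]
slide v 178.2537313432836
lock [418.2 228.6] [260.4 180. ]
[361.42165843 193.50305474]
[362.84056135 173.69542992]
```

```bash
python3 -c "
from station import *
print(job_done())"
```

```text
the job is handed in; nothing more can be done
None
```

All three stamps hang from their own S-hooks on the rail, the rail is wound up to its stop, the lock lever is fully over, and the job is handed in at about 86 s; two stamps were first set down elsewhere on the mat, and no verdict came back.

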